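# Stack the glass slide cases by weight

## Task

Of the three look-alike closed cases in the sloping rack one is full of glass slides, one half full and one empty: find out by their weight, and stack the full one, then the half full one, on the case that stands on the desk; the empty one stays in its bay or goes back there to lie flat on the slope as before. Nest each stacked case fully home, its hollow foot down over the raised panel of the lid below, its clasp on the same end as the bottom case's. Set the cases down gently, never dropping, ramming or tipping them over, leave the bottom case and the other things on the desk where they are, and let go of everything.

Things in the scene. Friction and masses are not known exactly. Their poses are not given: they have to be found in the camera images.
- base_case: closed grey hard case, standing loose on the desk at the robot's left, the bottom of the column: 92 (own x) x 48 (own y) x 40 mm high to the flat of its lid, 0.9 kg. Sides plain. Origin: centre of the underside; x along its length, the end with the steel clasp is -x; z up through the lid. All four cases look alike.
- base_case_panel (a point): centre of the flat of base_case's lid. On it, as on all four cases, a raised rectangular panel 81.4 x 37.4 x 5 mm high, top edge stepped in 1 mm. All four have the same hollow foot: a rim 6 mm deep, walls 4.5 mm thick, that drops over the panel below with 0.8 mm play on every side; nested, the foot rests on the flat of the lid.
- case_a: closed grey hard case, one of the three in the rack, which look alike: 92 (own x) x 48 (own y) x 40 mm high to the flat of its lid, with its contents full 0.64 to 0.76 kg, half full 0.36 to 0.42 kg or empty 0.165 kg. Sides plain. Origin: centre of the underside; x along its length, the end with the steel clasp is -x; z up through the lid.
- case_b: closed grey hard case, one of the three in the rack, which look alike: 92 (own x) x 48 (own y) x 40 mm high to the flat of its lid, with its contents full 0.64 to 0.76 kg, half full 0.36 to 0.42 kg or empty 0.165 kg. Sides plain. Origin: centre of the underside; x along its length, the end with the steel clasp is -x; z up through the lid.
- case_c: closed grey hard case, one of the three in the rack, which look alike: 92 (own x) x 48 (own y) x 40 mm high to the flat of its lid, with its contents full 0.64 to 0.76 kg, half full 0.36 to 0.42 kg or empty 0.165 kg. Sides plain. Origin: centre of the underside; x along its length, the end with the steel clasp is -x; z up through the lid.
- case_rack: fixed sloping aluminium rack, 288 mm wide (own y); its plate rises towards own +x at 25 degrees. Bays centred at own y -94, 0, +94 mm, 46 mm free between the cases; which bay holds the full, the half full and the empty case varies. Each case lies lid up, tilted 25 degrees, x uphill, between ribs 6.5 mm high, clasp end 3 mm from a lip 11.5 mm high. Origin: centre of its underside on the desk.
- laser_printer: black printer, fixed, always on the desk between the rack and the column and in the way of a low carry: 184 mm high, from 36 mm before (own -x) to 190 mm behind its origin, 168 mm to either side; its paper flap lies 65 mm farther to the front, under 40 mm high. Origin: on the desk under it. A bystander.
- base_case_clasp (a point): steel clasp in the middle of the -x end of base_case, 10 mm below the flat of its lid
- case_a_clasp (a point): steel clasp in the middle of the -x end of case_a, 10 mm below the flat of its lid
- case_b_clasp (a point): steel clasp in the middle of the -x end of case_b, 10 mm below the flat of its lid
- case_c_clasp (a point): steel clasp in the middle of the -x end of case_c, 10 mm below the flat of its lid
- loupe: black stand loupe, 38 mm across, 41 mm high, near the column; a bystander. Origin: centre of its underside.
- slide_box: small carton 33 x 86 x 46 mm; a bystander. Origin: centre of its underside.
- mouse: computer mouse 114 x 55 x 38 mm; a bystander. Origin: centre of its underside.
- marker_1: marker lying, 135 mm long, 18 mm thick; a bystander. Origin: centre of its underside.
- stapler: stapler 34 x 128 x 38 mm, lying before the rack; a bystander. Origin: centre of its underside.
- stamp: wooden hand stamp, 34 mm across, 68 mm high, behind the rack; a bystander. Origin: centre of its underside.
- jar_light: white screw jar, 48 mm across, 65 mm high, behind the rack; a bystander. Origin: centre of its underside.

How it is judged:
By the outcome, as a careful person would: the job done as asked, in the order asked, and still so for the second after the job is handed in, with the robot touching nothing.
It also fails if it takes over 72 s, if anything falls off the work surface, if the arm or the gripper's body presses on something with over 40 N, if the wrist force passes 120 N, or if a joint passes its speed limit or range.

## Robot

A 6-joint arm with a two-finger parallel gripper is mounted at the origin on a cart in front of the work surface, level with it; the furniture and walls round the work are solid. World frame = base frame: x ahead of the robot, y to its left, z up, the work surface at z = 0. Lengths are in m, angles in rad, forces in N, time in s.
With the tool pointing down it reaches from about 0.25 to 0.775 m from the base axis. Payload 4 kg.
Tool frame: the origin (TCP) lies at the centre of the arm's flange, where the gripper is bolted on; the fingertips stand 199 mm ahead of it and the grasp point (between the pads) lies 180 mm ahead of it; z points along the fingers, y is the line along which they close (so a half turn about z gives the same grasp; the last joint's range is limited). The gripper opens to 94 mm and grips with 3 to 60 N. Pads are 16 mm wide; open, the fingers measure 119 mm over their backs; the gripper's body (75 mm by 177 mm) begins 78 mm behind the grasp point.
Start: joints at [-1.323, 0.087, 1.371, -0, 1.684, -0.103], TCP at [0.189, -0.517, 0.405] pointing down, gripper open.
Joint ranges: [-3.1, 3.1], [-0.76, 2.03], [0.27, 2.55], [-1.08, 4.22], [0.17, 2.65], [-2.57, 2.57]. Speed limits (rad/s): [2.79, 2.79, 3.14, 3.14, 3.14, 3.14].

## Interface

Orientations are given as [roll, pitch, yaw] about the fixed x, y, z axes, in that order (R = Rz(yaw) Ry(pitch) Rx(roll)).
In Python, from bench import robot, eyes, models gives the robot as it stands.
- The arm moves only by the tool step_arm, never from a script. Its argument "commands" is a list that holds one entry, the list of rows, each a list of 7 numbers: the shift along the tool's x, y, z in mm, then the turn, a rotation vector about the tool's x, y, z in rad, then the finger opening in mm, from 0 to 94. In form: [[[tx, ty, tz, wx, wy, wz, gripper], ...]]. A call has 1 to 20 rows; each row shifts and turns the commanded pose from where the row before left it, along the tool's axes as they then stand; what a row does not reach is not made up. A row lasts 1/8 s, in which the tool goes at most 62.5 mm and 10.7 degrees, less where a joint would pass 70% of its speed; a pose out of reach is approached as far as the arm can. A call is refused whole if a number of a shift passes 62.5 or a number of a turn 0.188, either way. A call with a gripper value outside its range is refused whole. The fingers move at their own pace and stop on an object; the grip force is fixed at half the most. Time passes only in rows, so rows that do not move let the fingers close. It gives the time, the measured TCP pose, the force, the opening and the grip force at its end, in the units of the state.
- robot.get_obs(): the state, without advancing time (a new reading comes with each control period).
- eyes.snapshot(name): name is "scene" or "side" or "wrist"; returns a dict with "color" (480x640x3 uint8, red, green, blue), "camera_matrix" (3x3 intrinsics, pixels), "D" ([k1, k2, p1, p2, k3] as OpenCV has them; the pictures are not rectified), "eye" and "rotation" of the camera in the world; the wrist camera has in their place "tool_from_camera" (4x4, takes a point from camera to tool coordinates, whose origin is the TCP and whose axes are the flange's). Camera axes: x right, y up, looking along -z (the intrinsics and any distortion apply to the point x, -y, -z); pixel columns grow to the right and rows downward; lengths in m; the calibration is good to about 2 mm. A picture is of the moment at which its call begins: read the wrist's pose just before it. There is no depth.
- robot.close_job(): hands the job in; it is judged then, once.
Trained networks look in a picture, given as the dict that the camera call returned (one of the last four; its "shot" number tells which), for a name from the list of things; names that differ only in an ending like _2 or _b are one class to them, and where a whole thing is asked for, a point or a joint stands for the part that bears it (a point fixed in the world has none). Each returns a list of dicts, best first, with "confidence" (0 to 1); they miss things now and then, are a little off and sometimes report something else, mostly with a low value. They report only what shows in the picture. A call takes as long as a camera call.
- models.masks_of(picture, query): "mask" (480x640 bool, what is visible of it) and "xy" ([column, row] in pixels, amid what is visible of it).
- models.tip_of(picture, query): "xy" ([column, row] in pixels: a listed point, or the origin of a listed thing).
The state is a dict: "time": time; "joint_positions": joint angles; "qvel": joint speeds; "joint_torque": joint torques, N m; "tool_pos": TCP position; "ee_rot": TCP orientation; "wrist_force": force on the tool from outside, world axes, zero at the start; "wrist_torque": the same for the moment, N m; "width": finger opening in m; "finger_force": force on a finger pad.
Only numpy, scipy, OpenCV 4.12 (cv2) and the standard library are available. Lean on these libraries where they do the work, as an engineer would, in place of code of your own. Each camera call takes 0.05 s, during which the arm holds its last target. There are 200 camera calls.

## Working session

There is one attempt and no reset: what is moved stays moved. The work goes in short steps, Python scripts to look and compute and a tool call to move; the robot and the scene stay as the last step left them, time stands still between calls to the robot, and variables do not carry over. Pictures are saved under pics/ and viewed, at most 10 in all, crops included, and the job is handed in when it is done.

Besides the shell and the picture viewer there is one more tool, called after ">>>" as name(argument=value, ...), one argument or row to a line, values as JSON. step_arm: Moves the arm, as the interface text tells. Its arguments: {"type":"object","properties":{"commands":{"type":"array"}},"required":["commands"]}

```bash
mkdir -p pics; ls; cat > h.py <<'E'
import numpy as np, cv2
from scipy.spatial.transform import Rotation as R
from bench import robot, eyes, models
def campose(p, obs=None):
    if 'tool_from_camera' in p:
        T=np.eye(4); T[:3,:3]=R.from_euler('xyz',obs['ee_rot']).as_matrix(); T[:3,3]=obs['tool_pos']
        T=T@np.array(p['tool_from_camera']); return T[:3,:3],T[:3,3]
    r=np.array(p['rotation']); 
    return r,np.array(p['eye'])
def ray(p,xy,obs=None):
    r,e=campose(p,obs)
    u=cv2.undistortPoints(np.array([[xy]],float),np.array(p['camera_matrix']),np.array(p['D'],float))[0,0]
    return e, r@np.array([u[0],-u[1],-1.])
def at_z(p,xy,z,obs=None):
    e,d=ray(p,xy,obs); return e+d*(z-e[2])/d[2]
def proj(p,X,obs=None):
    r,e=campose(p,obs); c=(np.atleast_2d(X)-e)@r; c=c*[1,-1,-1]
    return cv2.projectPoints(c,np.zeros(3),np.zeros(3),np.array(p['camera_matrix']),np.array(p['D'],float))[0][:,0]
def save(p,n): cv2.imwrite('pics/'+n+'.png',p['color'][:,:,::-1])
E
python3 - <<'E'
from h import *
o=robot.get_obs(); print({k:np.round(v,3) for k,v in o.items()})
for n in ['scene','side','wrist']:
    p=eyes.snapshot(n); save(p,n+'0')
    print(n,p.get('eye'),np.round(p.get('rotation',p.get('tool_from_camera')),3).tolist(),np.round(p['camera_matrix'],1).tolist(),p['D'])
    for q in ['base_case','case_a','case_rack','laser_printer','base_case_panel','base_case_clasp','case_a_clasp','loupe','stapler']:
        print(' ',q,[(round(d['confidence'],2),np.round(d['xy']).tolist()) for d in models.tip_of(p,q)[:5]])
im=[cv2.imread(f'pics/{n}0.png') for n in ['scene','side']]
E
```

```text
pics
{'time': np.float64(0.0), 'joint_positions': array([-1.323,  0.088,  1.372,  0.   ,  1.684, -0.103]), 'qvel': array([-0.001, -0.001,  0.001, -0.001,  0.001,  0.001]), 'joint_torque': array([ 1.0000e-03, -3.4018e+01, -3.0242e+01,  7.2000e-02,  3.3000e-02,
       -0.0000e+00]), 'tool_pos': array([ 0.189, -0.516,  0.404]), 'ee_rot': array([-3.139, -0.   ,  0.351]), 'wrist_force': array([-0.856,  0.425,  0.536]), 'wrist_torque': array([ 0.03 , -0.071, -0.002]), 'finger_force': np.float64(0.0), 'width': np.float64(0.094)}
scene [-0.37633952  0.84226785  0.64210444] [1.107, -0.013, -2.237] [[480.0, 0.0, 327.2], [0.0, 480.0, 238.4], [0.0, 0.0, 1.0]] [-0.12096831  0.          0.          0.          0.        ]
  base_case [(0.56, [271.0, 290.0])]
  case_a [(0.89, [398.0, 217.0]), (0.86, [438.0, 200.0]), (0.71, [418.0, 208.0])]
  case_rack [(0.68, [416.0, 223.0])]
  laser_printer []
  base_case_panel [(0.76, [268.0, 280.0]), (0.57, [433.0, 214.0])]
  base_case_clasp [(0.87, [281.0, 292.0])]
  case_a_clasp [(0.71, [449.0, 205.0])]
  loupe [(0.81, [240.0, 301.0])]
  stapler [(0.33, [188.0
[... 341 characters left out ...]
se_rack [(0.69, [375.0, 369.0]), (0.42, [427.0, 326.0]), (0.28, [325.0, 331.0])]
  laser_printer []
  base_case_panel [(0.77, [275.0, 227.0])]
  base_case_clasp [(0.74, [259.0, 230.0])]
  case_a_clasp [(0.77, [369.0, 394.0]), (0.61, [346.0, 358.0])]
  loupe [(0.49, [280.0, 224.0])]
  stapler [(0.63, [270.0, 390.0])]
wrist None [[0.0, 0.963, 0.269, 0.078], [1.0, -0.0, -0.0, -0.0], [-0.0, 0.269, -0.963, 0.02], [0.0, 0.0, 0.0, 1.0]] [[369.0, 0.0, 320.6], [0.0, 369.0, 242.5], [0.0, 0.0, 1.0]] [-0.01091392  0.          0.          0.          0.        ]
  base_case []
  case_a []
  case_rack []
  laser_printer []
  base_case_panel []
  base_case_clasp []
  case_a_clasp []
  loupe []
  stapler []
```

View pics/scene0.png

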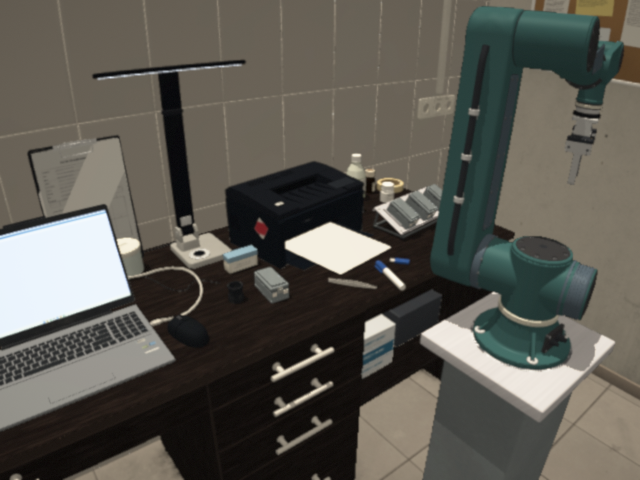

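View pics/side0.png

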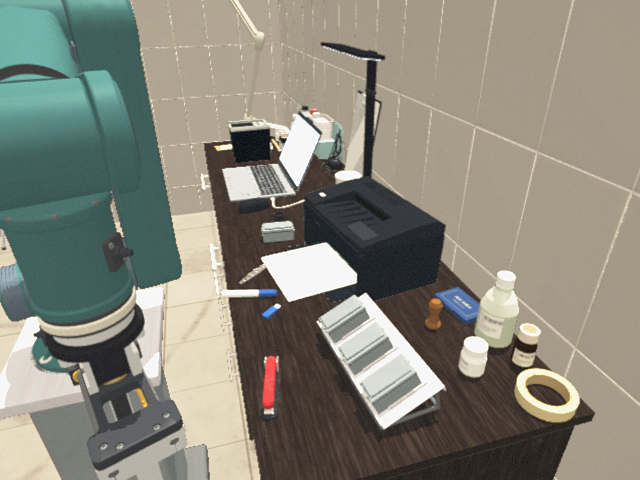

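View pics/wrist0.png

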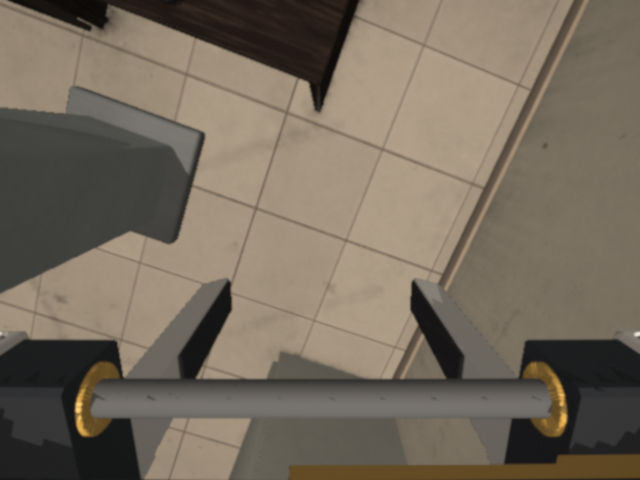

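The scene view shows the base case at (271,287) with the loupe and carton beside it, the printer at (295,210), and the rack at (415,212). In the side view the rack cases are at (346,316), (365,345), (390,380) with clasps on the left (robot) side. The base case is at (277,232), the stapler at (271,385). The wrist sees only floor.

```bash
python3 - <<'E'
import re
s=open('h.py').read()
s=s.replace("r=np.array(p['rotation']);","r=np.array(p['rotation']); r=R.from_euler('xyz',r).as_matrix() if r.ndim==1 else r")
s+='''
def tri(rays):
    A=np.zeros((3,3));b=np.zeros(3)
    for e,d in rays:
        d=d/np.linalg.norm(d);M=np.eye(3)-np.outer(d,d);A+=M;b+=M@e
    return np.linalg.solve(A,b)
'''
open('h.py','w').write(s)
from h import *
P={n:eyes.snapshot(n) for n in ['scene','side']}
for n in P: print(n,campose(P[n])[0].round(2).tolist())
for n,q,xy,z in [('scene','base',(271,290),0),('scene','panel',(268,280),.04),('scene','clasp',(281,292),.03),('side','base',(277,236),0),('side','panel',(275,227),.04),('side','clasp',(259,230),.03),
 ('side','c1',(394,389),.08),('side','c2',(370,356),.08),('side','c3',(350,321),.08),('scene','c3',(398,217),.08),('scene','c2',(418,208),.08),('scene','c1',(438,200),.08),('scene','loupe',(240,301),0),('side','stap',(270,390),0)]:
    print(n,q,at_z(P[n],xy,z).round(3))
for a,b in [((398,217),(350,321)),((418,208),(370,356)),((438,200),(394,389))]:
    print(tri([ray(P['scene'],a),ray(P['side'],b)]).round(3))
for n in P:
  for q in ['slide_box','marker_1','mouse','jar_light','stamp','case_rack','laser_printer']:
    m=models.masks_of(P[n],q)[:2]; print(n,q,[(round(d['confidence'],2),np.round(d['xy']).tolist(),at_z(P[n],d['xy'],0.02).round(3).tolist()) for d in m])
# printer top corners by guess from side pixels
for xy in [(304,186),(388,241),(440,222),(360,180)]: print('printer',at_z(P['side'],xy,.184).round(3))
E
```

```text
scene [[-0.62, 0.36, -0.7], [-0.79, -0.27, 0.56], [0.01, 0.89, 0.45]]
side [[0.96, 0.14, -0.23], [-0.27, 0.47, -0.84], [-0.01, 0.87, 0.49]]
scene base [0.488 0.328 0.   ]
scene panel [0.476 0.342 0.04 ]
scene clasp [0.427 0.338 0.03 ]
side base [0.483 0.332 0.   ]
side panel [0.476 0.316 0.04 ]
side clasp [0.429 0.33  0.03 ]
side c1 [ 0.544 -0.393  0.08 ]
side c2 [ 0.534 -0.312  0.08 ]
side c3 [ 0.531 -0.21   0.08 ]
scene c3 [ 0.49  -0.109  0.08 ]
scene c2 [ 0.501 -0.208  0.08 ]
scene c1 [ 0.508 -0.309  0.08 ]
scene loupe [0.491 0.413 0.   ]
side stap [ 0.355 -0.265  0.   ]
[ 0.546 -0.17   0.045]
[ 0.553 -0.273  0.043]
[ 0.556 -0.37   0.051]
scene slide_box [(0.79, [239.0, 259.0], [0.642, 0.332, 0.02]), (0.63, [190.0, 331.0], [0.426, 0.567, 0.02])]
scene marker_1 [(0.73, [422.0, 204.0], [0.613, -0.36, 0.02])]
scene mouse [(0.85, [186.0, 330.0], [0.436, 0.573, 0.02]), (0.26, [269.0, 288.0], [0.474, 0.343, 0.02])]
scene jar_light [(0.72, [388.0, 195.0], [0.743, -0.323, 0.02])]
scene stamp []
scene case_rack [(0.72, [234.0, 294.0], [0.499, 0.424, 0.02]), (0.71, [397.0, 219.0], [0.572, -0.195, 0.02])]
scene laser_printer []
side slide_box []
side marker_1 [(0.62, [277.0, 230.0], [0.483, 0.335, 0.02]), (0.56, [244.0, 293.0], [0.346, 0.03, 0.02])]
side mouse [(0.6, [251.0, 205.0], [0.433, 0.541, 0.02])]
side jar_light [(0.87, [478.0, 359.0], [0.757, -0.32, 0.02])]
side stamp [(0.87, [432.0, 314.0], [0.74, -0.171, 0.02])]
side case_rack [(0.87, [388.0, 363.0], [0.586, -0.282, 0.02])]
side laser_printer [(0.34, [363.0, 346.0], [0.557, -0.222, 0.02])]
printer [0.556 0.259 0.184]
printer [ 0.653 -0.101  0.184]
printer [ 0.803 -0.052  0.184]
printer [0.72  0.254 0.184]
```

```bash
cat >> h.py <<'E'
def plan(pos,rpy,n,g,obs=None,start=None):
    """print n rows from measured pose (or start=(pos,rpy)) to target flange pose"""
    if start is None:
        o=obs or robot.get_obs(); start=(o['tool_pos'],o['ee_rot'])
    p0=np.array(start[0]); r0=R.from_euler('xyz',start[1]); r1=R.from_euler('xyz',rpy)
    w=(r0.inv()*r1).as_rotvec()/n; dp=(np.array(pos)-p0)/n*1000
    rows=[]
    for i in range(n):
        s=(r0*R.from_rotvec(w*i)).inv().apply(dp)
        rows.append([*s.round(1).tolist(),*w.round(4).tolist(),g])
    print(str(rows).replace(' ',''), 'n',n)
    return pos,rpy
E
python3 - <<'E'
from h import *
plan([.44,-.27,.42],[np.pi,0,0],9,94)
E
```

```text
[[35.6,-16.1,-1.7,0.0,-0.0,0.039,94],[34.9,-17.5,-1.7,0.0,-0.0,0.039,94],[34.2,-18.9,-1.7,0.0,-0.0,0.039,94],[33.5,-20.2,-1.7,0.0,-0.0,0.039,94],[32.7,-21.5,-1.7,0.0,-0.0,0.039,94],[31.8,-22.7,-1.7,0.0,-0.0,0.039,94],[30.9,-23.9,-1.7,0.0,-0.0,0.039,94],[29.9,-25.1,-1.7,0.0,-0.0,0.039,94],[28.9,-26.3,-1.7,0.0,-0.0,0.039,94]] n 9
```

>>> step_arm(
  commands=[
    [[35.6, -16.1, -1.7, 0, 0, 0.039, 94], [34.9, -17.5, -1.7, 0, 0, 0.039, 94], [34.2, -18.9, -1.7, 0, 0, 0.039, 94], [33.5, -20.2, -1.7, 0, 0, 0.039, 94], [32.7, -21.5, -1.7, 0, 0, 0.039, 94], [31.8, -22.7, -1.7, 0, 0, 0.039, 94], [30.9, -23.9, -1.7, 0, 0, 0.039, 94], [29.9, -25.1, -1.7, 0, 0, 0.039, 94], [28.9, -26.3, -1.7, 0, 0, 0.039, 94], [0, 0, 0, 0, 0, 0, 94], [0, 0, 0, 0, 0, 0, 94]],
  ],
)

```text
time: 3.68
tool_pos: [0.4397, -0.2703, 0.4199]
ee_rot: [3.141, 0.001, 0.0]
wrist_force: [-0.1, -0.1, 0.5]
width: 0.0936
finger_force: 0.0
```

```bash
python3 - <<'E'
from h import *
o=robot.get_obs(); print(o['tool_pos'].round(4),o['ee_rot'].round(4),o['wrist_force'].round(2))
p=eyes.snapshot('wrist'); save(p,'wrist1')
import pickle; pickle.dump((p,o),open('w1.pkl','wb'))
for q in ['case_a','case_rack','case_a_clasp']:
    print(' ',q,[(round(d['confidence'],2),np.round(d['xy'],1).tolist()) for d in models.tip_of(p,q)[:5]])
E
```

```text
[ 0.4397 -0.2703  0.4199] [3.141e+00 6.000e-04 1.000e-04] [-0.14 -0.13  0.54]
  case_a [(0.89, [313.5, 103.8]), (0.81, [214.3, 119.0]), (0.71, [420.0, 93.1])]
  case_rack []
  case_a_clasp [(0.83, [424.5, 154.7])]
```

View pics/wrist1.png

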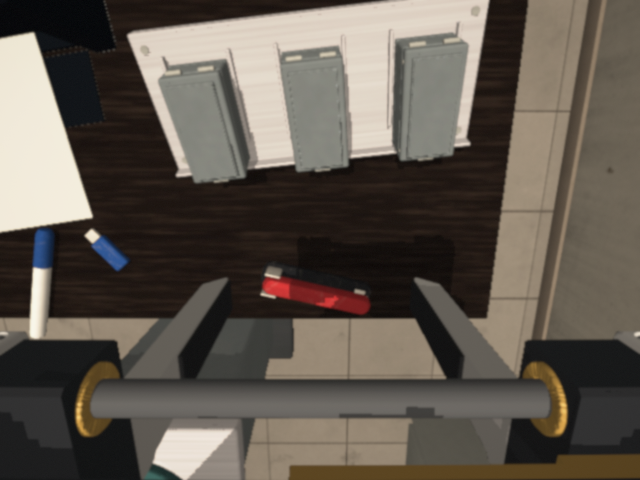

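The wrist view shows three cases at (205,120), (315,108), (432,97), all with the clasps toward the robot (bottom), yawed a few degrees. The stapler lies at (315,290), below them. I'll fit one rack pose to the case silhouettes.

```bash
cat >> h.py <<'E'
B=np.array([[x,y,z] for x in(-.046,.046) for y in(-.024,.024) for z in(0,.04)]+[[x,y,.045] for x in(-.0397,.0397) for y in(-.0177,.0177)])
S25=R.from_euler('y',-25,degrees=True)
def caserot(yaw,tilt=True): return R.from_euler('z',yaw)*(S25 if tilt else R.identity())
def hull(p,pos,rot,obs=None,pts=B):
    return cv2.convexHull(proj(p,rot.apply(pts)+pos,obs).astype(np.float32))
def rend(hs):
    m=np.zeros((480,640),np.uint8)
    for h in hs: cv2.fillConvexPoly(m,np.round(h*16).astype(np.int32),255,cv2.LINE_AA,4)
    return m/255.
E
cat > fit.py <<'E'
from h import *
import pickle
from scipy.optimize import minimize
p,o=pickle.load(open('w1.pkl','rb'))
c=cv2.GaussianBlur(p['color'],(3,3),0).astype(int); 
print([c[y,x].tolist() for x,y in [(205,120),(238,120),(315,100),(345,100),(432,97),(398,90),(265,60),(244,100),(205,66),(380,100),(300,200),(460,100)]])
g=c.mean(2)
m=((g>75)&(g<185)&(c[:,:,1]>=c[:,:,0]+3)).astype(np.uint8)
roi=np.zeros_like(m); cv2.fillPoly(roi,[np.array([[140,35],[475,15],[475,165],[180,190]])],1); m*=roi
m=cv2.morphologyEx(m,cv2.MORPH_OPEN,np.ones((5,5)));m=cv2.morphologyEx(m,cv2.MORPH_CLOSE,np.ones((7,7)))
n,l,s,_=cv2.connectedComponentsWithStats(m); print(s.tolist())
def cases(v):
    x,y,z,yaw=v[:4]; rot=caserot(yaw); 
    return [(np.array([x,y,z])+R.from_euler('z',yaw).apply([0,k*.094,0]),rot) for k in(-1,0,1)]
def cost(v): return np.abs(rend([hull(p,a,r,o) for a,r in cases(v)])-m).sum()
best=None
for z in(.035,.05):
  for s in (.03,.01):
    x0=[.553,-.272,z,.05] if best is None or s==.03 else r.x
    r=minimize(cost,x0,method='Nelder-Mead',options=dict(initial_simplex=np.vstack([x0]+[np.array(x0)+s*np.eye(4)[i]*(1 if i<3 else 3) for i in range(4)]),maxiter=400,xatol=1e-5,fatol=.1))
  print(r.x.round(4),r.fun,m.sum())
  if best is None or r.fun<best.fun: best=r
for a,_ in cases(best.x): print(a.round(4))
im=p['color'][:,:,::-1].copy()
im[m>0]=im[m>0]//2+np.array([0,0,100],np.uint8)
for a,rt in cases(best.x): cv2.polylines(im,[np.round(hull(p,a,rt,o)).astype(int)],True,(0,255,0),1)
cv2.imwrite('pics/fit1.png',cv2.resize(im[0:210,110:510],None,fx=2,fy=2))
E
python3 fit.py
```

```text
[[132, 133, 124], [62, 63, 59], [131, 132, 124], [125, 120, 113], [132, 132, 125], [73, 74, 70], [227, 217, 203], [198, 185, 173], [154, 149, 133], [225, 214, 200], [30, 22, 18], [176, 168, 157]]
[[0, 0, 640, 480, 307200]]
[   63.2474    42.7677 -1367.0467  1924.3263] 0.2823529411764706 0
[  106.7807   990.2021 -2569.812   1014.9413] 0.2823529411764706 0
[   63.3409    42.7772 -1367.0467]
[   63.2474    42.7677 -1367.0467]
[   63.1538    42.7582 -1367.0467]
```

View pics/fit1.png

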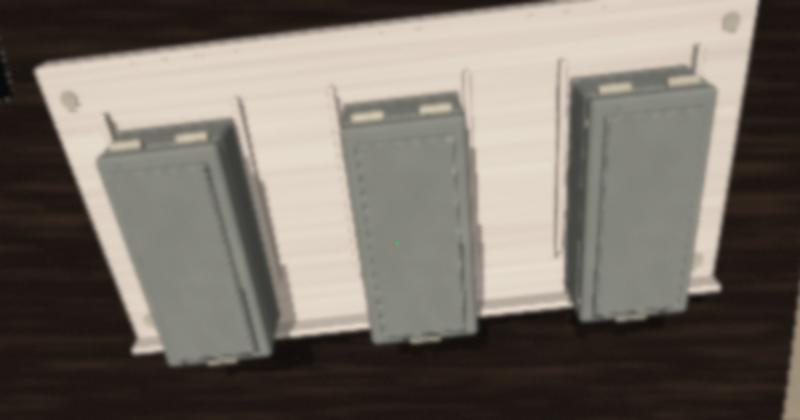

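The picture shows three clean cases, two light hinge blocks at the uphill ends, and the clasps downhill. The mask rule was wrong: cases have R≈G, while the plate and its shadows have R−G≥5.

```bash
sed -i 's/^m=((g>75).*/m=((g>45)\&(g<150)\&(c[:,:,0]-c[:,:,1]<=3)).astype(np.uint8)/' fit.py; python3 fit.py
```

```text
[[132, 133, 124], [62, 63, 59], [131, 132, 124], [125, 120, 113], [132, 132, 125], [73, 74, 70], [227, 217, 203], [198, 185, 173], [154, 149, 133], [225, 214, 200], [30, 22, 18], [176, 168, 157]]
[[0, 0, 640, 480, 285672], [393, 35, 74, 127, 7650], [281, 49, 68, 123, 6524], [160, 60, 89, 123, 7354]]
[ 0.5491 -0.2656  0.0371  0.1059] 2209.450980392157 21528
[ 0.5491 -0.2656  0.0371  0.1068] 2209.211764705882 21528
[ 0.5591 -0.3591  0.0371]
[ 0.5491 -0.2656  0.0371]
[ 0.539  -0.1722  0.0371]
```

View pics/fit1.png

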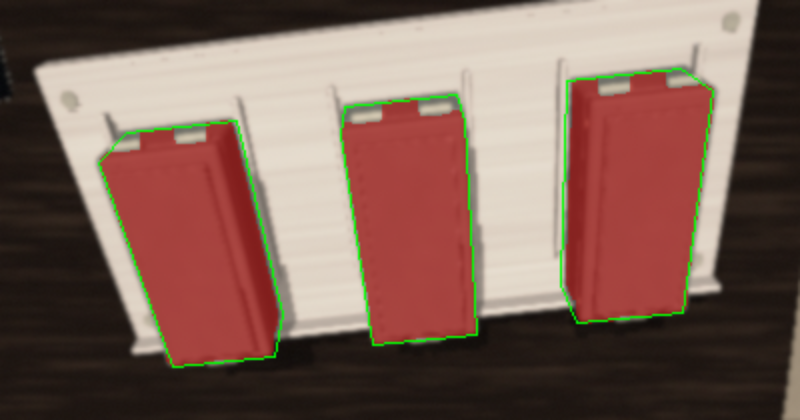

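The mask and green outlines coincide on all three cases, so the fit is good (rack yaw 0.106). Next I plan the grasp of the left-bay case.

```bash
cat >> h.py <<'E'
RY=.1062; TR=[np.pi,-np.deg2rad(25),RY]
BAY=dict(R=np.array([.5591,-.3591,.0371]),M=np.array([.5491,-.2656,.0371]),L=np.array([.539,-.1722,.0371]))
def gp(pos,h,yaw=RY,tilt=True): return (np.array(pos)+caserot(yaw,tilt).apply([0,0,h+.18])).round(4)
E
python3 - <<'E'
from h import *
a=gp(BAY['L'],.11); print(a,gp(BAY['L'],.029))
s=plan(a,TR,7,70); 
E
```

```text
[ 0.4171 -0.1852  0.2999] [ 0.4512 -0.1816  0.2265]
[[-3.2,-12.2,17.1,0.0034,0.0623,-0.0152,70],[-4.1,-12.2,17.0,0.0034,0.0623,-0.0152,70],[-4.9,-12.2,16.7,0.0034,0.0623,-0.0152,70],[-5.8,-12.3,16.4,0.0034,0.0623,-0.0152,70],[-6.6,-12.3,16.1,0.0034,0.0623,-0.0152,70],[-7.4,-12.4,15.7,0.0034,0.0623,-0.0152,70],[-8.2,-12.4,15.3,0.0034,0.0623,-0.0152,70]] n 7
```

>>> step_arm(
  commands=[
    [[-3.2, -12.2, 17.1, 0.0034, 0.0623, -0.0152, 70], [-4.1, -12.2, 17.0, 0.0034, 0.0623, -0.0152, 70], [-4.9, -12.2, 16.7, 0.0034, 0.0623, -0.0152, 70], [-5.8, -12.3, 16.4, 0.0034, 0.0623, -0.0152, 70], [-6.6, -12.3, 16.1, 0.0034, 0.0623, -0.0152, 70], [-7.4, -12.4, 15.7, 0.0034, 0.0623, -0.0152, 70], [-8.2, -12.4, 15.3, 0.0034, 0.0623, -0.0152, 70], [0, 0, 0, 0, 0, 0, 70]],
  ],
)

```text
time: 4.88
tool_pos: [0.4163, -0.1843, 0.2982]
ee_rot: [-3.139, -0.433, 0.106]
wrist_force: [0.1, 0.1, -0.0]
width: 0.0699
finger_force: 0.0
```

```bash
cat > chk.py <<'E'
from h import *
import sys
# overlay predicted pose of cases in wrist view
o=robot.get_obs(); print(o['tool_pos'].round(4),o['ee_rot'].round(4),o['wrist_force'].round(2),o['width'].round(4))
p=eyes.snapshot('wrist')
im=p['color'][:,:,::-1].copy()
for k in sys.argv[2:]: cv2.polylines(im,[np.round(hull(p,BAY[k],caserot(RY),o)).astype(int)],True,(0,255,0),1)
cv2.imwrite('pics/%s.png'%sys.argv[1],im)
E
python3 chk.py w2 L; python3 -c "
from h import *
plan(gp(BAY['L'],.029),TR,5,70)"
```

```text
[[0.3,0.3,16.0,-0.0005,0.0006,-0.0001,70],[0.3,0.2,16.0,-0.0005,0.0006,-0.0001,70],[0.3,0.2,16.0,-0.0005,0.0006,-0.0001,70],[0.3,0.2,16.0,-0.0005,0.0006,-0.0001,70],[0.3,0.2,16.0,-0.0005,0.0006,-0.0001,70]] n 5Traceback (most recent call last):
  File "chk.py", line 4, in <module>
    o=robot.get_obs(); print(o['tool_pos'].round(4),o['ee_rot'].round(4),o['wrist_force'].round(2),o['width'].round(4))
                                                                                                   ^^^^^^^^^^^^^^^^
AttributeError: 'float' object has no attribute 'round'
```

>>> step_arm(
  commands=[
    [[0.3, 0.3, 16.0, -0.0005, 0.0006, 0, 70], [0.3, 0.2, 16.0, -0.0005, 0.0006, 0, 70], [0.3, 0.2, 16.0, -0.0005, 0.0006, 0, 70], [0.3, 0.2, 16.0, -0.0005, 0.0006, 0, 70], [0.3, 0.2, 15.0, -0.0005, 0.0006, 0, 70], [0, 0, 0, 0, 0, 0, 70], [0, 0, 0, 0, 0, 0, 40], [0, 0, 0, 0, 0, 0, 40], [0, 0, 0, 0, 0, 0, 40], [0, 0, 0, 0, 0, 0, 40], [0, 0, 0, 0, 0, 0, 40]],
  ],
)

```text
time: 6.25
tool_pos: [0.4525, -0.1821, 0.2303]
ee_rot: [3.138, -0.441, 0.108]
wrist_force: [-4.0, 0.4, 6.2]
width: 0.0479
finger_force: 30.0
```

```bash
cat > st.py <<'E'
from h import *
o=robot.get_obs(); print({k:np.round(o[k],4).tolist() for k in ['time','tool_pos','ee_rot','wrist_force','wrist_torque','width','finger_force','joint_positions']})
E
python3 st.py
```

```text
{'time': 6.25, 'tool_pos': [0.4525, -0.1821, 0.2303], 'ee_rot': [3.1382, -0.4411, 0.1083], 'wrist_force': [-4.0203, 0.4403, 6.2335], 'wrist_torque': [0.3937, 0.415, 0.1139], 'width': 0.0479, 'finger_force': 30.0476, 'joint_positions': [-0.5838, -0.0565, 1.9045, 0.3334, 0.9695, 0.7347]}
```

>>> step_arm(
  commands=[
    [[0, 0, -5, 0, 0, 0, 40], [0, 0, -10, 0, 0, 0, 40], [0, 0, -15, 0, 0, 0, 40], [0, 0, -10, 0, 0, 0, 40], [0, 0, 0, 0, 0, 0, 40], [0, 0, 0, 0, 0, 0, 40], [0, 0, 0, 0, 0, 0, 40]],
  ],
)

```text
time: 7.12
tool_pos: [0.4353, -0.1836, 0.2647]
ee_rot: [3.14, -0.439, 0.108]
wrist_force: [0.0, 0.2, -2.3]
width: 0.0475
finger_force: 30.0
```

```bash
python3 st.py; python3 st.py
```

```text
{'time': 7.125, 'tool_pos': [0.4353, -0.1836, 0.2647], 'ee_rot': [3.14, -0.4387, 0.1076], 'wrist_force': [0.011, 0.1842, -2.3113], 'wrist_torque': [-0.0098, 0.3055, -0.0725], 'width': 0.0475, 'finger_force': 29.9765, 'joint_positions': [-0.6095, -0.1277, 1.8947, 0.3249, 1.057, 0.7388]}
{'time': 7.125, 'tool_pos': [0.4353, -0.1836, 0.2647], 'ee_rot': [3.14, -0.4387, 0.1076], 'wrist_force': [0.011, 0.1842, -2.3113], 'wrist_torque': [-0.0098, 0.3055, -0.0725], 'width': 0.0475, 'finger_force': 29.9765, 'joint_positions': [-0.6095, -0.1277, 1.8947, 0.3249, 1.057, 0.7388]}
```

>>> step_arm(
  commands=[
    [[0, 0, -4, 0, 0, 0, 40], [0, 0, 0, 0, 0, 0, 40], [0, 0, 0, 0, 0, 0, 40], [0, 0, 0, 0, 0, 0, 40]],
  ],
)

```text
time: 7.62
tool_pos: [0.4337, -0.1838, 0.2688]
ee_rot: [3.139, -0.439, 0.108]
wrist_force: [0.0, -0.1, -2.5]
width: 0.0473
finger_force: 30.0
```

```bash
python3 st.py; python3 chk.py w3 >/dev/null 2>&1; sed -i "s/,o\['width'\].round(4)//" chk.py; for i in 1 2 3; do python3 chk.py w3 | head -1; done; python3 st.py
```

```text
{'time': 7.625, 'tool_pos': [0.4337, -0.1838, 0.2688], 'ee_rot': [3.1393, -0.4394, 0.108], 'wrist_force': [0.0179, -0.0686, -2.4656], 'wrist_torque': [0.0035, 0.3347, 0.0274], 'width': 0.0473, 'finger_force': 29.9766, 'joint_positions': [-0.6122, -0.1352, 1.8926, 0.3242, 1.066, 0.739]}
[ 0.4337 -0.1838  0.2688] [ 3.1393 -0.4394  0.108 ] [ 0.02 -0.07 -2.47]
[ 0.4337 -0.1838  0.2688] [ 3.1393 -0.4394  0.1079] [ 0.48  0.66 -1.69]
[ 0.4337 -0.1838  0.2688] [ 3.1393 -0.4395  0.1079] [ 0.69  0.32 -2.34]
{'time': 7.775, 'tool_pos': [0.4337, -0.1838, 0.2688], 'ee_rot': [3.1393, -0.4395, 0.1079], 'wrist_force': [-0.3608, 0.8391, -1.4868], 'wrist_torque': [-0.0039, 0.2986, 0.025], 'width': 0.0478, 'finger_force': 29.9765, 'joint_positions': [-0.6122, -0.1351, 1.8925, 0.3243, 1.066, 0.739]}
```

View pics/w3.png

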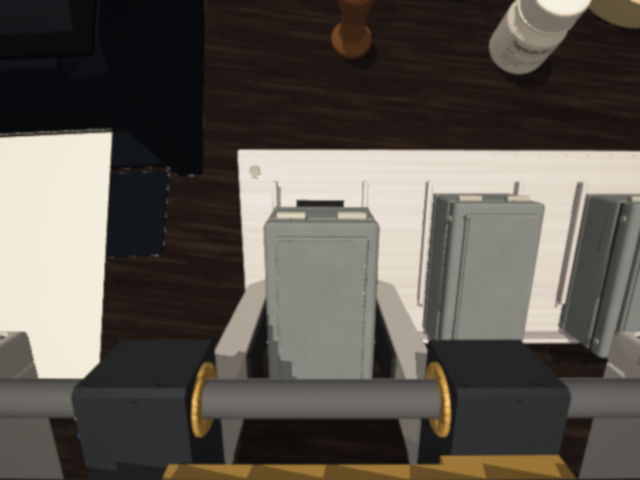

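The case hangs level between the pads, with its bay empty beneath it and the other two still seated. At about 2 N it reads as the empty one, so it goes back.

```bash
python3 -c "
from h import *
plan([.4525,-.1821,.2303],[3.1382,-.4395,.108],5,40)"
```

```text
[[0.1,0.0,8.6,-0.0002,0.0,-0.0,40],[0.1,0.0,8.6,-0.0002,0.0,-0.0,40],[0.1,0.0,8.6,-0.0002,0.0,-0.0,40],[0.1,0.0,8.6,-0.0002,0.0,-0.0,40],[0.1,0.0,8.6,-0.0002,0.0,-0.0,40]] n 5
```

>>> step_arm(
  commands=[
    [[0.1, 0, 11, 0, 0, 0, 40], [0.1, 0, 14, 0, 0, 0, 40], [0.1, 0, 10, 0, 0, 0, 40], [0.1, 0, 4, 0, 0, 0, 40], [0.1, 0, 2, 0, 0, 0, 40], [0, 0, 1, 0, 0, 0, 40], [0, 0, 0.5, 0, 0, 0, 40], [0, 0, 0, 0, 0, 0, 40]],
  ],
)

```text
time: 8.78
tool_pos: [0.4522, -0.182, 0.2309]
ee_rot: [3.139, -0.44, 0.108]
wrist_force: [0.2, -0.1, -1.2]
width: 0.0482
finger_force: 30.0
```

```bash
python3 st.py
```

```text
{'time': 8.775, 'tool_pos': [0.4522, -0.182, 0.2309], 'ee_rot': [3.1388, -0.44, 0.108], 'wrist_force': [0.1856, -0.077, -1.1609], 'wrist_torque': [-0.0357, 0.3133, -0.0188], 'width': 0.0482, 'finger_force': 29.9766, 'joint_positions': [-0.5839, -0.0575, 1.904, 0.3325, 0.9721, 0.7358]}
```

>>> step_arm(
  commands=[
    [[0, 0, 0.5, 0, 0, 0, 40], [0, 0, 0.5, 0, 0, 0, 40], [0, 0, 0, 0, 0, 0, 40]],
  ],
)

```text
time: 9.15
tool_pos: [0.4525, -0.182, 0.2303]
ee_rot: [3.139, -0.44, 0.108]
wrist_force: [-4.6, 0.5, 4.6]
width: 0.0481
finger_force: 30.0
```

```bash
python3 st.py
```

```text
{'time': 9.15, 'tool_pos': [0.4525, -0.182, 0.2303], 'ee_rot': [3.1388, -0.4396, 0.1083], 'wrist_force': [-4.6144, 0.509, 4.5751], 'wrist_torque': [0.1261, 0.638, 0.0456], 'width': 0.0481, 'finger_force': 30.0499, 'joint_positions': [-0.5834, -0.0562, 1.9039, 0.3323, 0.9711, 0.7357]}
```

>>> step_arm(
  commands=[
    [[0, 0, 0, 0, 0, 0, 70], [0, 0, 0, 0, 0, 0, 70], [0, 0, 0, 0, 0, 0, 70], [0, 0, -10, 0, 0, 0, 70], [0, 0, -25, 0, 0, 0, 70], [0, 0, -35, 0, 0, 0, 70], [0, 25, -20, 0, 0, 0, 70], [0, 35, 0, 0, 0, 0, 70], [0, 34, 0, 0, 0, 0, 70], [0, 0, 0, 0, 0, 0, 70], [0, 0, 0, 0, 0, 0, 70]],
  ],
)

```text
time: 10.52
tool_pos: [0.4243, -0.2788, 0.3113]
ee_rot: [3.14, -0.439, 0.108]
wrist_force: [0.3, 0.6, -0.9]
width: 0.07
finger_force: 0.0
```

```bash
python3 st.py; cat > fit2.py <<'E'
from h import *
from scipy.optimize import minimize
o=robot.get_obs(); p=eyes.snapshot('wrist')
c=cv2.GaussianBlur(p['color'],(3,3),0).astype(int); g=c.mean(2)
m=((g>45)&(g<160)&(c[:,:,0]-c[:,:,1]<=3)).astype(np.uint8)
def cases(v):
    x,y,z,yaw=v[:4]; rot=caserot(yaw)
    return [(np.array([x,y,z])+R.from_euler('z',yaw).apply([0,k*.094,0]),rot) for k in(-1,0,1)]
v0=np.array([*BAY['M'],RY])
roi=(rend([hull(p,a,r,o) for a,r in cases(v0)])>0).astype(np.uint8); roi=cv2.dilate(roi,np.ones((19,19)))
roi[330:]=0   # gripper region
m=cv2.morphologyEx(m*roi,cv2.MORPH_OPEN,np.ones((5,5)));m=cv2.morphologyEx(m,cv2.MORPH_CLOSE,np.ones((15,15)))
ok=np.ones_like(m); ok[330:]=0
def cost(v): return (ok*np.abs(rend([hull(p,a,r,o) for a,r in cases(v)])-m)).sum()
x0=v0
for s in(.01,.005):
    r=minimize(cost,x0,method='Nelder-Mead',options=dict(initial_simplex=np.vstack([x0]+[x0+s*np.eye(4)[i]*(1 if i<3 else 3) for i in range(4)]),maxiter=300)); x0=r.x
print(r.x.round(4),r.fun,m.sum(),cost(v0))
im=p['color'][:,:,::-1].copy(); im[m>0]=im[m>0]//2+np.array([0,0,100],np.uint8)
for a,rt in cases(r.x): cv2.polylines(im,[np.round(hull(p,a,rt,o)).astype(int)],True,(0,255,0),1)
for a,rt in cases(v0): cv2.polylines(im,[np.round(hull(p,a,rt,o)).astype(int)],True,(255,200,0),1)
cv2.imwrite('pics/fit2.png',im)
E
python3 fit2.py
```

```text
{'time': 10.525, 'tool_pos': [0.4243, -0.2788, 0.3113], 'ee_rot': [3.1404, -0.4393, 0.1076], 'wrist_force': [0.2583, 0.6241, -0.8606], 'wrist_torque': [-0.0109, 0.1411, 0.0423], 'width': 0.07, 'finger_force': 0.0, 'joint_positions': [-0.7935, -0.0678, 1.743, 0.3643, 1.2049, 0.5835]}
[ 0.5497 -0.266   0.0374  0.1081] 3392.6509803921567 29269 3570.458823529412
```

View pics/fit2.png

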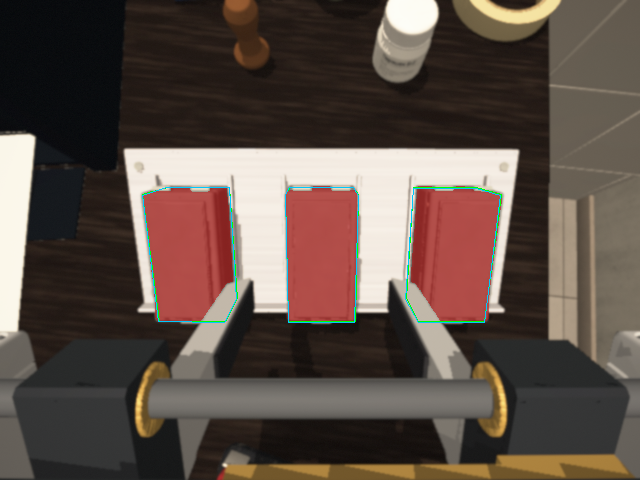

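The outlines match all three cases again, and the left one is seated in line. Unloaded, the z force reads about −0.9 to 0 N, so the left case weighs ~1.5 N, i.e. empty. Next is the middle case.

```bash
cat >> h.py <<'E'
BAY=dict(R=np.array([.5598,-.3594,.0374]),M=np.array([.5497,-.266,.0374]),L=np.array([.5396,-.1726,.0374])); RY=.1081; TR=[np.pi,-np.deg2rad(25),RY]
E
python3 -c "
from h import *
plan(gp(BAY['M'],.032,RY),TR,5,70)"
```

```text
[[-0.4,0.2,17.9,0.0003,-0.0006,0.0,70],[-0.4,0.2,17.9,0.0003,-0.0006,0.0,70],[-0.4,0.2,17.9,0.0003,-0.0006,0.0,70],[-0.4,0.2,17.9,0.0003,-0.0006,0.0,70],[-0.3,0.2,17.9,0.0003,-0.0006,0.0,70]] n 5
```

>>> step_arm(
  commands=[
    [[-0.4, 0.2, 20, 0.0003, -0.0006, 0, 70], [-0.4, 0.2, 25, 0.0003, -0.0006, 0, 70], [-0.4, 0.2, 20, 0.0003, -0.0006, 0, 70], [-0.4, 0.2, 15, 0.0003, -0.0006, 0, 70], [-0.3, 0.2, 9, 0.0003, -0.0006, 0, 70], [0, 0, 0, 0, 0, 0, 70], [0, 0, 0, 0, 0, 0, 40], [0, 0, 0, 0, 0, 0, 40], [0, 0, 0, 0, 0, 0, 40], [0, 0, 0, 0, 0, 0, 40]],
  ],
)

```text
time: 11.82
tool_pos: [0.4604, -0.2762, 0.2306]
ee_rot: [-3.141, -0.437, 0.108]
wrist_force: [-3.3, 3.5, 5.7]
width: 0.0477
finger_force: 30.0
```

```bash
python3 st.py
```

```text
{'time': 11.825, 'tool_pos': [0.4604, -0.2762, 0.2306], 'ee_rot': [-3.1413, -0.4368, 0.108], 'wrist_force': [-3.3099, 3.5175, 5.7207], 'wrist_torque': [0.7292, 0.443, 0.319], 'width': 0.0477, 'finger_force': 29.9929, 'joint_positions': [-0.7362, 0.068, 1.7781, 0.3785, 1.028, 0.5731]}
```

>>> step_arm(
  commands=[
    [[0, 0, -5, 0, 0, 0, 40], [0, 0, -10, 0, 0, 0, 40], [0, 0, -15, 0, 0, 0, 40], [0, 0, -10, 0, 0, 0, 40], [0, 0, 0, 0, 0, 0, 40], [0, 0, 0, 0, 0, 0, 40], [0, 0, 0, 0, 0, 0, 40]],
  ],
)

```text
time: 12.7
tool_pos: [0.4436, -0.2782, 0.2656]
ee_rot: [-3.141, -0.436, 0.108]
wrist_force: [0.1, -0.1, -7.1]
width: 0.0479
finger_force: 30.0
```

```bash
python3 st.py; python3 chk.py w4; python3 st.py
```

```text
{'time': 12.7, 'tool_pos': [0.4436, -0.2782, 0.2656], 'ee_rot': [-3.1415, -0.4357, 0.1076], 'wrist_force': [0.1416, -0.0572, -7.0859], 'wrist_torque': [-0.0186, 0.7362, 0.0143], 'width': 0.0479, 'finger_force': 29.9941, 'joint_positions': [-0.7629, 0.0049, 1.7675, 0.3694, 1.1064, 0.5772]}
[ 0.4436 -0.2782  0.2656] [-3.1415 -0.4357  0.1076] [ 0.14 -0.06 -7.09]
{'time': 12.75, 'tool_pos': [0.4436, -0.2782, 0.2656], 'ee_rot': [-3.1415, -0.4357, 0.1077], 'wrist_force': [-0.021, 0.1578, -6.6766], 'wrist_torque': [-0.0073, 0.7025, -0.0271], 'width': 0.0478, 'finger_force': 29.9941, 'joint_positions': [-0.7629, 0.0049, 1.7674, 0.3694, 1.1064, 0.5772]}
```

About 7 N: this is the full case. Lift it, level it and carry it to a viewpoint before the base case.

```bash
python3 -c "
from h import *
a=([.425,-.278,.43],TR)
plan(*a,5,40); plan([.32,.325,.43],[np.pi,0,0],15,40,start=a)"
```

```text
[[10.5,-0.4,-31.4,0.0,0.0001,-0.0001,40],[10.5,-0.4,-31.4,0.0,0.0001,-0.0001,40],[10.5,-0.4,-31.4,0.0,0.0001,-0.0001,40],[10.5,-0.4,-31.4,0.0,0.0001,-0.0001,40],[10.5,-0.4,-31.4,0.0,0.0001,-0.0001,40]] n 5
[[-2.4,-40.7,-1.1,-0.0016,-0.0291,0.0071,40],[-2.7,-40.7,-1.1,-0.0016,-0.0291,0.0071,40],[-3.0,-40.7,-1.1,-0.0016,-0.0291,0.0071,40],[-3.3,-40.7,-1.1,-0.0016,-0.0291,0.0071,40],[-3.7,-40.6,-1.0,-0.0016,-0.0291,0.0071,40],[-4.0,-40.6,-1.0,-0.0016,-0.0291,0.0071,40],[-4.3,-40.6,-0.9,-0.0016,-0.0291,0.0071,40],[-4.6,-40.5,-0.8,-0.0016,-0.0291,0.0071,40],[-4.9,-40.5,-0.8,-0.0016,-0.0291,0.0071,40],[-5.2,-40.5,-0.7,-0.0016,-0.0291,0.0071,40],[-5.5,-40.4,-0.6,-0.0016,-0.0291,0.0071,40],[-5.8,-40.4,-0.5,-0.0016,-0.0291,0.0071,40],[-6.1,-40.3,-0.4,-0.0016,-0.0291,0.0071,40],[-6.4,-40.3,-0.3,-0.0016,-0.0291,0.0071,40],[-6.7,-40.2,-0.1,-0.0016,-0.0291,0.0071,40]] n 15
```

>>> step_arm(
  commands=[
    [[5, 0, -15, 0, 0, 0, 40], [10.5, -0.4, -31, 0, 0, 0, 40], [13, -0.4, -38, 0, 0, 0, 40], [13, -0.4, -38, 0, 0, 0, 40], [11, -0.4, -35, 0, 0, 0, 40]],
  ],
)

```text
time: 13.38
tool_pos: [0.4245, -0.2784, 0.4337]
ee_rot: [3.139, -0.438, 0.109]
wrist_force: [1.6, -0.7, -6.9]
width: 0.0476
finger_force: 30.0
```

>>> step_arm(
  commands=[
    [[-2, -20, -1, 0, 0, 0, 40], [-2.4, -40.7, -1.1, -0.0016, -0.0291, 0.0071, 40], [-2.7, -40.7, -1.1, -0.0016, -0.0291, 0.0071, 40], [-3.0, -40.7, -1.1, -0.0016, -0.0291, 0.0071, 40], [-3.3, -40.7, -1.1, -0.0016, -0.0291, 0.0071, 40], [-3.7, -40.6, -1.0, -0.0016, -0.0291, 0.0071, 40], [-4.0, -40.6, -1.0, -0.0016, -0.0291, 0.0071, 40], [-4.3, -40.6, -0.9, -0.0016, -0.0291, 0.0071, 40], [-4.6, -40.5, -0.8, -0.0016, -0.0291, 0.0071, 40], [-4.9, -40.5, -0.8, -0.0016, -0.0291, 0.0071, 40], [-5.2, -40.5, -0.7, -0.0016, -0.0291, 0.0071, 40], [-5.5, -40.4, -0.6, -0.0016, -0.0291, 0.0071, 40], [-5.8, -40.4, -0.5, -0.0016, -0.0291, 0.0071, 40], [-6.1, -40.3, -0.4, -0.0016, -0.0291, 0.0071, 40], [-6.4, -40.3, -0.3, -0.0016, -0.0291, 0.0071, 40], [-6.7, -20, -0.1, -0.0016, -0.0291, 0.0071, 40], [0, 0, 0, 0, 0, 0, 40], [0, 0, 0, 0, 0, 0, 40]],
  ],
)

```text
time: 15.62
tool_pos: [0.3154, 0.3236, 0.4294]
ee_rot: [3.14, 0.001, -0.0]
wrist_force: [-0.1, 0.7, -6.8]
width: 0.0478
finger_force: 30.0
```

```bash
python3 st.py; cat > fitb.py <<'E'
from h import *
import sys,pickle
from scipy.optimize import minimize
o=robot.get_obs(); p=eyes.snapshot('wrist'); pickle.dump((p,o),open(sys.argv[1]+'.pkl','wb')); save(p,sys.argv[1])
print([(round(d['confidence'],2),d['mask'].sum(),np.round(d['xy']).tolist()) for d in models.masks_of(p,'base_case')[:4]])
print('clasp',[(round(d['confidence'],2),np.round(d['xy']).tolist()) for d in models.tip_of(p,'base_case_clasp')[:3]])
print('pred',proj(p,[[.486,.33,.02],[.43,.334,.03]],o).round().tolist())
E
python3 fitb.py b1
```

```text
{'time': 15.625, 'tool_pos': [0.3154, 0.3236, 0.4294], 'ee_rot': [3.1398, 0.0009, -0.0001], 'wrist_force': [-0.0657, 0.7119, -6.8475], 'wrist_torque': [0.0318, 0.0314, -0.0343], 'width': 0.0478, 'finger_force': 29.9941, 'joint_positions': [0.6728, -0.1362, 1.5408, -0.0008, 1.7389, 2.2436]}
[(0.55, np.int64(4977), [313.0, 44.0])]
clasp [(0.61, [308.0, 91.0])]
pred [[313.0, 38.0], [309.0, 100.0]]
```

View pics/b1.png

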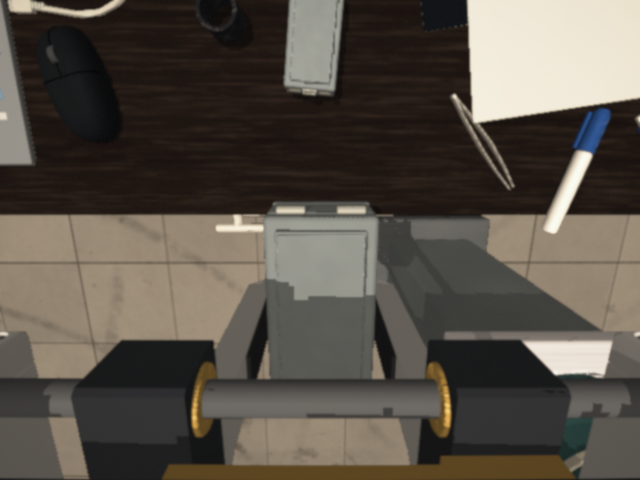

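The base case is at (315,45), cut off by the top edge, with its clasp at (310,92) facing the robot. The loupe is at (215,10), and the held case sits straight in the fingers. I'll move 60 mm forward for a full view and fit.

>>> step_arm(
  commands=[
    [[20, 0, 0, 0, 0, 0, 40], [25, 0, 0, 0, 0, 0, 40], [15, 0, 0, 0, 0, 0, 40], [0, 0, 0, 0, 0, 0, 40], [0, 0, 0, 0, 0, 0, 40]],
  ],
)

```text
time: 16.4
tool_pos: [0.3759, 0.3237, 0.43]
ee_rot: [3.14, 0.001, -0.001]
wrist_force: [0.1, -0.5, -6.9]
width: 0.0478
finger_force: 30.0
```

```bash
cat > fitc.py <<'E'
from h import *
import sys,pickle
from scipy.optimize import minimize
def grab(name):
    o=robot.get_obs(); p=eyes.snapshot('wrist'); pickle.dump((p,o),open(name+'.pkl','wb')); save(p,name); return p,o
def fit(p,o,v0,rotf,zfree=False,rows=(0,480),pad=25,thr=(60,215),sc=.006,world=True,pts=B,dbg=None):
    """v=(x,y,z,yaw); silhouette on dark/plain background"""
    c=cv2.GaussianBlur(p['color'],(3,3),0).astype(int); g=c.mean(2)
    m=((g>thr[0])&(g<thr[1])&(abs(c[:,:,0]-c[:,:,1])<=4)).astype(np.uint8)
    f=lambda v:rend([hull(p,np.array(v[:3]),rotf(v[3]),o,pts)])
    m*=cv2.dilate((f(v0)>0).astype(np.uint8),np.ones((pad,pad)))
    m=cv2.morphologyEx(m,cv2.MORPH_OPEN,np.ones((5,5)));m=cv2.morphologyEx(m,cv2.MORPH_CLOSE,np.ones((15,15)))
    n,l,s,_=cv2.connectedComponentsWithStats(m); m=(l==1+s[1:,4].argmax()).astype(np.uint8)
    ok=np.zeros_like(m); ok[rows[0]:rows[1]]=1
    idx=[0,1,2,3] if zfree else [0,1,3]
    def full(u): v=np.array(v0,float); v[idx]=u; return v
    cost=lambda u:(ok*np.abs(f(full(u))-m)).sum()
    x0=np.array(v0,float)[idx]
    for s in(sc,sc/3):
        sim=np.vstack([x0]+[x0+s*np.eye(len(idx))[i]*(4 if idx[i]==3 else 1) for i in range(len(idx))])
        r=minimize(cost,x0,method='Nelder-Mead',options=dict(initial_simplex=sim,maxiter=300)); x0=r.x
    print('fit',full(x0).round(4).tolist(),round(r.fun),(m*ok).sum())
    if dbg:
        im=p['color'][:,:,::-1].copy(); im[(m*ok)>0]=im[(m*ok)>0]//2+np.array([0,0,100],np.uint8)
        cv2.polylines(im,[np.round(hull(p,full(x0)[:3],rotf(x0[-1]),o,pts)).astype(int)],True,(0,255,0),1); cv2.imwrite('pics/%s.png'%dbg,im)
    return full(x0)
E
python3 - <<'E'
from fitc import *
p,o=grab('b2'); print(o['tool_pos'],o['ee_rot'])
flat=lambda y:R.from_euler('z',y)
a=fit(p,o,[.482,.33,0,-.08],flat,pad=41,dbg='fb2')
b=fit(p,o,a,flat,zfree=True,pad=25)
# held case in world, visible rows only
t=R.from_euler('xyz',o['ee_rot'])
E
```

```text
[0.37593167 0.32369554 0.43003494] [ 3.14019460e+00  1.35436270e-03 -9.25644016e-04]
fit [0.4843, 0.3297, 0.0, -0.0949] 143 5373
fit [0.4848, 0.3298, -0.0036, -0.0929] 110 5373
```

```bash
cat >> h.py <<'E'
def T(pos,rot):
    M=np.eye(4); M[:3,:3]=rot.as_matrix(); M[:3,3]=pos; return M
BASE=np.array([.4843,.3297,0]); BY=-.094
def flange_for(cit,pos,yaw):
    M=T(pos,R.from_euler('z',yaw))@np.linalg.inv(cit); return M[:3,3].round(4), R.from_matrix(M[:3,:3]).as_euler('xyz')
E
python3 - <<'E'
from h import *
cit=np.linalg.inv(T([.4604,-.2762,.2306],R.from_euler('xyz',[-3.1413,-.4368,.108])))@T(BAY['M'],caserot(RY))
print(cit.round(4)); np.save('cit1.npy',cit)
f,r=flange_for(cit,BASE+[0,0,.075],BY); print(f,r)
plan(f,r,5,40)
E
```

```text
[[ 1.000e+00 -1.000e-04  5.000e-04 -3.000e-04]
 [-1.000e-04 -1.000e+00 -3.000e-04 -5.000e-04]
 [ 5.000e-04  3.000e-04 -1.000e+00  2.131e-01]
 [ 0.000e+00  0.000e+00  0.000e+00  1.000e+00]]
[0.4844 0.3292 0.2881] [-3.14134226e+00 -4.67688916e-04 -9.40906110e-02]
[[21.8,-1.1,28.4,0.0003,0.0003,0.0187,40],[21.7,-1.5,28.4,0.0003,0.0003,0.0187,40],[21.7,-1.9,28.4,0.0003,0.0003,0.0187,40],[21.7,-2.3,28.4,0.0003,0.0003,0.0187,40],[21.6,-2.7,28.4,0.0003,0.0003,0.0187,40]] n 5
```

>>> step_arm(
  commands=[
    [[21.8, -1.1, 28.4, 0.0003, 0.0003, 0.0187, 40], [21.7, -1.5, 28.4, 0.0003, 0.0003, 0.0187, 40], [21.7, -1.9, 28.4, 0.0003, 0.0003, 0.0187, 40], [21.7, -2.3, 28.4, 0.0003, 0.0003, 0.0187, 40], [21.6, -2.7, 28.4, 0.0003, 0.0003, 0.0187, 40], [0, 0, 0, 0, 0, 0, 40], [0, 0, 0, 0, 0, 0, 40]],
  ],
)

```text
time: 17.32
tool_pos: [0.4844, 0.3294, 0.289]
ee_rot: [-3.141, -0.001, -0.094]
wrist_force: [-0.4, 0.3, -6.0]
width: 0.0478
finger_force: 30.0
```

```bash
python3 - <<'E'
from fitc import *
p,o=grab('b3'); print(o['tool_pos'].round(4),o['ee_rot'].round(4),o['wrist_force'].round(2))
cit=np.load('cit1.npy'); C=T(o['tool_pos'],R.from_euler('xyz',o['ee_rot']))@cit
print('held',C[:3,3].round(4),R.from_matrix(C[:3,:3]).as_euler('xyz').round(4))
# overlay predicted edges of +x ends: held and base
im=p['color'][:,:,::-1].copy(); im=cv2.resize(im,None,fx=2,fy=2,interpolation=cv2.INTER_CUBIC)
def box(M,pts,col):
    q=proj(p,pts@M[:3,:3].T+M[:3,3],o)*2+.5
    cv2.polylines(im,[np.round(q).astype(int)],True,col,1)
top=np.array([[.046,-.024,.04],[.046,.024,.04],[-.046,.024,.04],[-.046,-.024,.04]])
end=np.array([[.046,-.024,.04],[.046,.024,.04],[.046,.024,0],[.046,-.024,0]])
box(C,top,(0,255,0));box(C,end,(0,255,0))
Bm=T(BASE,R.from_euler('z',BY)); box(Bm,top,(0,0,255));box(Bm,end,(0,0,255))
cv2.imwrite('pics/b3o.png',im[200:760,300:1000])
E
```

```text
[0.4844 0.3294 0.289 ] [-3.1407e+00 -1.3000e-03 -9.3500e-02] [-0.4   0.31 -6.03]
held [0.4845 0.3301 0.0759] [ 0.0007 -0.0008 -0.0934]
```

View pics/b3o.png

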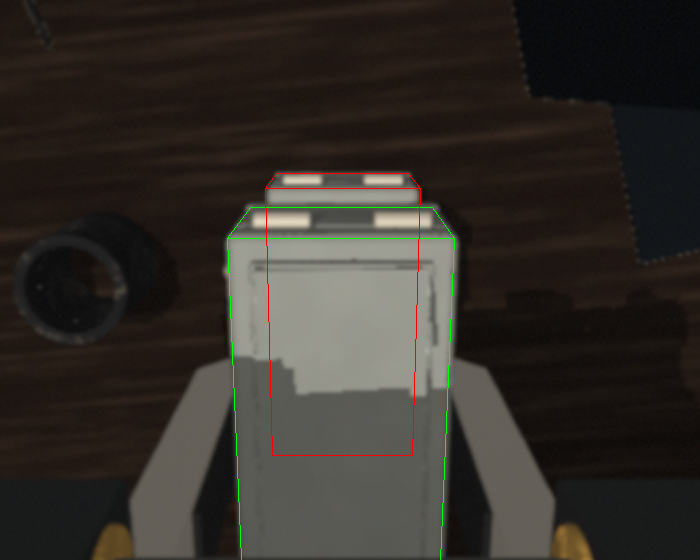

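The overlays match within a pixel or two: held case green, base case red, hinge blocks centred on both. The base is about 0.4 mm off in y. Descend and nest it by force.

>>> step_arm(
  commands=[
    [[-0.2, 0.2, 12, 0, 0, 0, 40], [0, 0.2, 10, 0, 0, 0, 40], [0, 0, 5, 0, 0, 0, 40], [0, 0, 1.5, 0, 0, 0, 40], [0, 0, 1, 0, 0, 0, 40], [0, 0, 1, 0, 0, 0, 40], [0, 0, 1, 0, 0, 0, 40], [0, 0, 0, 0, 0, 0, 40]],
  ],
)

```text
time: 18.38
tool_pos: [0.4847, 0.3287, 0.2568]
ee_rot: [-3.141, -0.001, -0.094]
wrist_force: [-0.0, -0.1, -7.2]
width: 0.0477
finger_force: 30.0
```

```bash
python3 st.py
```

```text
{'time': 18.375, 'tool_pos': [0.4847, 0.3287, 0.2568], 'ee_rot': [-3.1412, -0.0012, -0.0943], 'wrist_force': [-0.0194, -0.0899, -7.1639], 'wrist_torque': [0.0237, -0.0004, 0.0117], 'width': 0.0477, 'finger_force': 29.994, 'joint_positions': [0.4991, 0.2383, 1.4961, -0.0004, 1.406, 2.1643]}
```

>>> step_arm(
  commands=[
    [[0, 0, 1, 0, 0, 0, 40], [0, 0, 1, 0, 0, 0, 40], [0, 0, 0.5, 0, 0, 0, 40], [0, 0, 0, 0, 0, 0, 40]],
  ],
)

```text
time: 18.88
tool_pos: [0.4847, 0.3287, 0.2542]
ee_rot: [-3.141, -0.001, -0.094]
wrist_force: [0.2, 0.2, -6.2]
width: 0.0477
finger_force: 30.0
```

```bash
python3 st.py
```

```text
{'time': 18.875, 'tool_pos': [0.4847, 0.3287, 0.2542], 'ee_rot': [-3.1413, -0.0011, -0.0943], 'wrist_force': [0.2301, 0.2494, -6.2119], 'wrist_torque': [0.0044, 0.0251, -0.0543], 'width': 0.0477, 'finger_force': 29.9942, 'joint_positions': [0.4992, 0.2404, 1.4989, -0.0004, 1.4012, 2.1643]}
```

>>> step_arm(
  commands=[
    [[0, 0, 0.6, 0, 0, 0, 40], [0, 0, 0.6, 0, 0, 0, 40], [0, 0, 0, 0, 0, 0, 40]],
  ],
)

```text
time: 19.25
tool_pos: [0.4847, 0.3287, 0.253]
ee_rot: [-3.141, -0.001, -0.094]
wrist_force: [-0.1, -0.4, -7.1]
width: 0.0478
finger_force: 30.0
```

```bash
python3 st.py
```

```text
{'time': 19.25, 'tool_pos': [0.4847, 0.3287, 0.253], 'ee_rot': [-3.1414, -0.0011, -0.0943], 'wrist_force': [-0.1424, -0.3653, -7.0592], 'wrist_torque': [0.0472, 0.0232, 0.0773], 'width': 0.0478, 'finger_force': 29.9941, 'joint_positions': [0.4992, 0.2414, 1.5003, -0.0004, 1.3989, 2.1643]}
```

>>> step_arm(
  commands=[
    [[0, 0, 0.6, 0, 0, 0, 40], [0, 0, 0.6, 0, 0, 0, 40], [0, 0, 0, 0, 0, 0, 40]],
  ],
)

```text
time: 19.62
tool_pos: [0.4847, 0.3287, 0.2521]
ee_rot: [-3.141, -0.001, -0.094]
wrist_force: [0.4, -0.2, -5.6]
width: 0.0477
finger_force: 30.0
```

```bash
python3 st.py
```

```text
{'time': 19.625, 'tool_pos': [0.4847, 0.3287, 0.2521], 'ee_rot': [-3.1411, -0.0014, -0.0942], 'wrist_force': [0.3707, -0.231, -5.6413], 'wrist_torque': [-0.0578, 0.0924, -0.0154], 'width': 0.0477, 'finger_force': 29.9941, 'joint_positions': [0.4992, 0.2421, 1.5013, -0.0004, 1.3968, 2.1643]}
```

>>> step_arm(
  commands=[
    [[0, 0, 0.5, 0, 0, 0, 40], [0, 0, 0.4, 0, 0, 0, 40], [0, 0, 0, 0, 0, 0, 40]],
  ],
)

```text
time: 20.0
tool_pos: [0.4848, 0.3287, 0.2518]
ee_rot: [-3.141, -0.002, -0.094]
wrist_force: [-1.7, -1.4, -0.2]
width: 0.0476
finger_force: 30.0
```

```bash
python3 st.py; python3 - <<'E'
from fitc import *
p=eyes.snapshot('scene'); 
# stack height via scene/side silhouettes: compare nested (z=.040) vs on panel (.045)
for n in ['scene','side']:
    p=eyes.snapshot(n); save(p,'st_'+n)
    print(n,[ (z,proj(p,R.from_euler('z',BY).apply([[-.046,.024,z],[-.046,-.024,z]])+BASE).round(1).tolist()) for z in (.08,.085)])
E
```

```text
{'time': 20.0, 'tool_pos': [0.4848, 0.3287, 0.2518], 'ee_rot': [-3.1408, -0.0018, -0.0942], 'wrist_force': [-1.7323, -1.3842, -0.1766], 'wrist_torque': [-0.1395, 0.5568, 0.074], 'width': 0.0476, 'finger_force': 29.9946, 'joint_positions': [0.4991, 0.2422, 1.5017, -0.0004, 1.3958, 2.1642]}
scene [(0.08, [[269.6, 273.7], [288.1, 268.2]]), (0.085, [[269.5, 271.8], [288.0, 266.3]])]
side [(0.08, [[260.1, 210.8], [261.1, 217.6]]), (0.085, [[260.0, 209.3], [261.0, 216.1]])]
```

```bash
python3 - <<'E'
from fitc import *
p,o=pickle.load(open('b3.pkl','rb')); g=cv2.GaussianBlur(p['color'],(3,3),0).mean(2)
rows=[226,234,242,250,258]
for r in rows:
    d=np.gradient(g[r]); L=240+d[240:290].argmax(); Rr=350+d[350:400].argmin(); print(r,L,Rr,Rr-L,end=' | ')
print()
cit=np.load('cit1.npy')
for b in (-.002,0,.002,.006):
    c2=cit.copy(); c2[2,3]-=b; C=T(o['tool_pos'],R.from_euler('xyz',o['ee_rot']))@c2
    out=[]
    q=proj(p,np.array([[.046,-.024,.04],[-.046,-.024,.04],[.046,.024,.04],[-.046,.024,.04]])@C[:3,:3].T+C[:3,3],o)
    for r in rows: out.append([round(np.interp(r,[q[i,1],q[i+1,1]],[q[i,0],q[i+1,0]]),1) for i in(2,0)])
    print(b,out,q[0,1].round(1),[round(abs(a-b),1) for a,b in out])
s=cv2.imread('pics/st_scene.png'); cv2.imwrite('pics/crop.png',cv2.resize(np.hstack([s[240:320,220:320],cv2.imread('pics/st_side.png')[190:270,220:320]]),None,fx=4,fy=4,interpolation=cv2.INTER_CUBIC))
E
```

```text
226 263 378 115 | 234 262 378 116 | 242 263 378 115 | 250 264 377 113 | 258 264 377 113 | 
-0.002 [[np.float64(264.4), np.float64(375.7)], [np.float64(264.7), np.float64(375.4)], [np.float64(265.0), np.float64(375.1)], [np.float64(265.4), np.float64(374.7)], [np.float64(265.7), np.float64(374.4)]] 217.7 [np.float64(111.3), np.float64(110.7), np.float64(110.1), np.float64(109.3), np.float64(108.7)]
0 [[np.float64(263.6), np.float64(376.5)], [np.float64(264.0), np.float64(376.1)], [np.float64(264.3), np.float64(375.8)], [np.float64(264.7), np.float64(375.4)], [np.float64(265.0), np.float64(375.1)]] 218.7 [np.float64(112.9), np.float64(112.1), np.float64(111.5), np.float64(110.7), np.float64(110.1)]
0.002 [[np.float64(262.9), np.float64(377.2)], [np.float64(263.2), np.float64(376.9)], [np.float64(263.6), np.float64(376.5)], [np.float64(263.9), np.float64(376.2)], [np.float64(264.3), np.float64(375.8)]] 219.7 [np.float64(114.3), np.float64(113.7), np.float64(112.9), np.float64(112.3), np.float64(111.5)]
0.006 [[np.float64(261.3), np.float64(378.8)], [np.float64(261.7), np.float64(378.4)], [np.float64(262.0), np.float64(378.0)], [np.float64(262.4), np.float64(377.7)], [np.float64(262.7), np.float64(377.3)]] 221.7 [np.float64(117.5), np.float64(116.7), np.float64(116.0), np.float64(115.3), np.float64(114.6)]
```

```bash
cat > hinge.py <<'E'
from fitc import *
from scipy.optimize import least_squares
p,o=pickle.load(open('b3.pkl','rb'))
g=p['color'].astype(float).mean(2)
roi=np.zeros((480,640),np.uint8); roi[180:222,250:392]=1
m=((g>165)&(roi>0)).astype(np.uint8)
n,l,s,c=cv2.connectedComponentsWithStats(m); 
bl=[]
for i in range(1,n):
    if s[i,4]>15:
        y0,x0,h,w=s[i,1]-2,s[i,0]-2,s[i,3]+4,s[i,2]+4; bl.append((c[i],s[i].tolist()))
for b in bl: print(np.round(b[0],2),b[1])
b=sorted([x[0] for x in bl],key=lambda q:q[1]); base=sorted(b[:2],key=lambda q:q[0]); held=sorted(b[2:4],key=lambda q:q[0])
obs=np.array([*base,*held]); cit=np.load('cit1.npy')
def model(v,nz=None):
    ys,zh,b,dx,dy,bx,by=v
    pt=np.array([[.047,ys,zh],[.047,-ys,zh]])
    Bm=T(BASE+[bx,by,0],R.from_euler('z',BY)); c2=cit.copy(); c2[:3,3]+=[dx,dy,-b]; C=T(o['tool_pos'],R.from_euler('xyz',o['ee_rot']))@c2
    return np.vstack([proj(p,pt@M[:3,:3].T+M[:3,3],o) for M in(Bm,C)])
def res(v): return np.r_[(model(v)-obs).ravel()/.25, v[3:5]/.001, v[5:7]/.001,(v[1]-.035)/.004,v[2]/.006]
r=least_squares(res,[.012,.035,0,0,0,0,0]); J=np.linalg.inv(r.jac.T@r.jac)
print(r.x.round(4),np.sqrt(np.diag(J)).round(4),r.cost)
E
python3 hinge.py
```

```text
[301.05 189.75] [292, 188, 18, 4, 60]
[341.34 189.98] [333, 189, 18, 3, 53]
[290.   210.03] [277, 208, 27, 5, 133]
[351.   210.03] [338, 208, 27, 5, 133]
[ 0.013   0.0312  0.0056  0.0021  0.0002  0.0003 -0.0002] [0.0002 0.0032 0.0019 0.0005 0.0001 0.0004 0.0001] 3.7318960499192886
```

```bash
cat >> hinge.py <<'E'
for bf in(.0013,.0063):
    f=lambda u: res(np.r_[u[:2],bf,u[2:]])
    q=least_squares(f,[.012,.035,0,0,0,0]); print(bf,q.x.round(4),q.cost)
# now: current view hinges (relative)
o=robot.get_obs(); p=eyes.snapshot('wrist'); pickle.dump((p,o),open('b4.pkl','wb'))
g=p['color'].astype(float).mean(2)
m=((g>150)).astype(np.uint8); m[:150]=0;m[225:]=0;m[:,:245]=0;m[:,400:]=0
n,l,s,c=cv2.connectedComponentsWithStats(m)
for i in range(1,n):
    if s[i,4]>8: print(c[i].round(2),s[i].tolist())
E
python3 hinge.py
```

```text
[301.05 189.75] [292, 188, 18, 4, 60]
[341.34 189.98] [333, 189, 18, 3, 53]
[290.   210.03] [277, 208, 27, 5, 133]
[351.   210.03] [338, 208, 27, 5, 133]
[ 0.013   0.0312  0.0056  0.0021  0.0002  0.0003 -0.0002] [0.0002 0.0032 0.0019 0.0005 0.0001 0.0004 0.0001] 3.7318960499192886
0.0013 [ 0.013   0.0356  0.0021  0.0002  0.0008 -0.0002] 6.307112738675277
0.0063 [ 0.0131  0.0305  0.0021  0.0002  0.0002 -0.0002] 3.7912804770683124
[295.74 199.5 ] [285, 198, 22, 4, 86]
[343.61 199.45] [333, 198, 22, 4, 85]
[290.22 210.02] [277, 207, 28, 7, 186]
[351.08 209.98] [337, 207, 29, 7, 186]
[318.25 222.61] [267, 221, 107, 4, 399]
```

The hinge blocks put the held foot about 44–45 mm above the base's underside. So it is resting on top of the panel, some 2.2 mm too far in +x. Lift, shift and lower again.

>>> step_arm(
  commands=[
    [[0, 0, -2, 0, 0, 0, 40], [0, 0, -2, 0, 0, 0, 40], [-1.2, -0.2, 0, 0, 0, 0, 40], [-1.0, -0.2, 0, 0, 0, 0, 40], [0, 0, 1.5, 0, 0, 0, 40], [0, 0, 1, 0, 0, 0, 40], [0, 0, 0.7, 0, 0, 0, 40], [0, 0, 0.7, 0, 0, 0, 40], [0, 0, 0.7, 0, 0, 0, 40], [0, 0, 0, 0, 0, 0, 40]],
  ],
)

```text
time: 21.45
tool_pos: [0.4825, 0.3293, 0.2503]
ee_rot: [-3.141, -0.001, -0.094]
wrist_force: [0.8, 0.1, -6.8]
width: 0.0474
finger_force: 30.0
```

```bash
python3 st.py
```

```text
{'time': 21.45, 'tool_pos': [0.4825, 0.3293, 0.2503], 'ee_rot': [-3.1413, -0.0011, -0.0942], 'wrist_force': [0.7595, 0.0761, -6.8349], 'wrist_torque': [0.0081, 0.0092, -0.0026], 'width': 0.0474, 'finger_force': 29.9942, 'joint_positions': [0.5019, 0.2405, 1.5069, -0.0004, 1.3931, 2.167]}
```

Now 1.5 mm below the earlier contact and still free: the foot is going over the panel.

>>> step_arm(
  commands=[
    [[0, 0, 1, 0, 0, 0, 40], [0, 0, 0.8, 0, 0, 0, 40], [0, 0, 0.6, 0, 0, 0, 40], [0, 0, 0.5, 0, 0, 0, 40], [0, 0, 0, 0, 0, 0, 40]],
  ],
)

```text
time: 22.08
tool_pos: [0.4826, 0.3293, 0.2474]
ee_rot: [-3.141, -0.001, -0.094]
wrist_force: [-0.4, 0.8, -7.1]
width: 0.0478
finger_force: 30.0
```

```bash
python3 st.py
```

```text
{'time': 22.075, 'tool_pos': [0.4826, 0.3293, 0.2474], 'ee_rot': [-3.1413, -0.0011, -0.0943], 'wrist_force': [-0.4424, 0.7571, -7.0883], 'wrist_torque': [0.0542, 0.0457, -0.0179], 'width': 0.0478, 'finger_force': 29.9942, 'joint_positions': [0.5018, 0.243, 1.5101, -0.0004, 1.3875, 2.167]}
```

>>> step_arm(
  commands=[
    [[0, 0, 0.5, 0, 0, 0, 40], [0, 0, 0.5, 0, 0, 0, 40], [0, 0, 0.4, 0, 0, 0, 40], [0, 0, 0, 0, 0, 0, 40]],
  ],
)

```text
time: 22.58
tool_pos: [0.4826, 0.3293, 0.2471]
ee_rot: [-3.141, -0.002, -0.094]
wrist_force: [-2.9, -2.0, 0.6]
width: 0.0478
finger_force: 30.0
```

```bash
python3 st.py
```

```text
{'time': 22.575, 'tool_pos': [0.4826, 0.3293, 0.2471], 'ee_rot': [-3.1409, -0.0018, -0.0943], 'wrist_force': [-2.936, -2.0054, 0.6388], 'wrist_torque': [-0.1984, 0.5845, 0.0614], 'width': 0.0478, 'finger_force': 29.9927, 'joint_positions': [0.5018, 0.243, 1.5106, -0.0004, 1.3861, 2.167]}
```

Contact came 4.7 mm lower, so the case is nested home. Release it, retreat and fetch the third case.

```bash
python3 -c "
from h import *
n=caserot(.108).apply([0,0,1])
g=np.array([.4688,-.3699,.2342]); print('grasp',g,'pre',g+.1*n)
a=([.4826,.3293,.42],[np.pi,0,-.094]); b=(g+.2*n,TR); print(b)
plan([.43,-.02,.43],[np.pi,-.2,0],8,62,start=a); plan(*b,8,66,start=([.43,-.02,.43],[np.pi,-.2,0]))"
```

```text
grasp [ 0.4688 -0.3699  0.2342] pre [ 0.42678441 -0.37445541  0.32483078]
(array([ 0.38476881, -0.37901082,  0.41546156]), [3.141592653589793, np.float64(-0.4363323129985824), 0.1081])
[[-2.4,44.1,-1.2,0.0012,0.025,-0.0117,62],[-2.9,44.1,-1.4,0.0012,0.025,-0.0117,62],[-3.4,44.0,-1.5,0.0012,0.025,-0.0117,62],[-3.9,44.0,-1.6,0.0012,0.025,-0.0117,62],[-4.4,43.9,-1.8,0.0012,0.025,-0.0117,62],[-4.8,43.9,-2.0,0.0012,0.025,-0.0117,62],[-5.3,43.8,-2.1,0.0012,0.025,-0.0117,62],[-5.7,43.7,-2.3,0.0012,0.025,-0.0117,62]] n 8
[[-5.9,44.9,0.7,0.0042,0.0295,-0.0129,66],[-6.5,44.8,0.3,0.0042,0.0295,-0.0129,66],[-7.1,44.7,-0.1,0.0042,0.0295,-0.0129,66],[-7.6,44.6,-0.5,0.0042,0.0295,-0.0129,66],[-8.2,44.5,-0.9,0.0042,0.0295,-0.0129,66],[-8.7,44.4,-1.4,0.0042,0.0295,-0.0129,66],[-9.3,44.3,-1.8,0.0042,0.0295,-0.0129,66],[-9.8,44.1,-2.3,0.0042,0.0295,-0.0129,66]] n 8
```

>>> step_arm(
  commands=[
    [[0, 0, 0, 0, 0, 0, 62], [0, 0, 0, 0, 0, 0, 62], [0, 0, 0, 0, 0, 0, 62], [0, 0, -5, 0, 0, 0, 62], [0, 0, -20, 0, 0, 0, 62], [0, 0, -40, 0, 0, 0, 62], [0, 0, -50, 0, 0, 0, 62], [0, 0, -40, 0, 0, 0, 62], [0, 0, -18, 0, 0, 0, 62]],
  ],
)

```text
time: 23.7
tool_pos: [0.4824, 0.3293, 0.4226]
ee_rot: [-3.138, -0.006, -0.094]
wrist_force: [0.7, 0.6, -0.5]
width: 0.0621
finger_force: 0.0
```

```bash
cat > hb.py <<'E'
from fitc import *
# silhouettes of stack: fit one tall box, free z, verifying pose/nesting
p,o=grab('b5'); print(o['tool_pos'].round(4),o['ee_rot'].round(4),o['wrist_force'].round(2))
flat=lambda y:R.from_euler('z',y)
for t in(.08,.085):
    pts=B.copy(); pts[pts[:,2]==.04,2]=t; pts[pts[:,2]==.045,2]=t+.005
    fit(p,o,[*BASE,BY],flat,rows=(0,300),pts=pts)
E
python3 hb.py
```

```text
[0.4824 0.3293 0.4226] [-3.1381 -0.0059 -0.0942] [ 0.73  0.65 -0.49]
fit [0.4848, 0.3294, 0.0, -0.0931] 453 5466
fit [0.4852, 0.3293, 0.0, -0.0787] 619 5466
```

The stack silhouette fits the nested height (80 mm) better, and the base has not moved. On to the right bay.

>>> step_arm(
  commands=[
    [[-2.4, 30, -1.2, 0.0012, 0.025, -0.0117, 62], [-2.9, 58, -1.4, 0.0012, 0.025, -0.0117, 62], [-3.4, 44, -1.5, 0.0012, 0.025, -0.0117, 62], [-3.9, 44, -1.6, 0.0012, 0.025, -0.0117, 62], [-4.4, 43.9, -1.8, 0.0012, 0.025, -0.0117, 62], [-4.8, 43.9, -2.0, 0.0012, 0.025, -0.0117, 62], [-5.3, 43.8, -2.1, 0.0012, 0.025, -0.0117, 62], [-5.7, 43.7, -2.3, 0.0012, 0.025, -0.0117, 62], [-5.9, 44.9, 0.7, 0.0042, 0.0295, -0.0129, 66], [-6.5, 44.8, 0.3, 0.0042, 0.0295, -0.0129, 66], [-7.1, 44.7, -0.1, 0.0042, 0.0295, -0.0129, 66], [-7.6, 44.6, -0.5, 0.0042, 0.0295, -0.0129, 66], [-8.2, 44.5, -0.9, 0.0042, 0.0295, -0.0129, 66], [-8.7, 44.4, -1.4, 0.0042, 0.0295, -0.0129, 66], [-9.3, 44.3, -1.8, 0.0042, 0.0295, -0.0129, 66], [-9.8, 44.1, -2.3, 0.0042, 0.0295, -0.0129, 66], [0, 0, 0, 0, 0, 0, 66]],
  ],
)

```text
time: 25.88
tool_pos: [0.3836, -0.3814, 0.4105]
ee_rot: [-3.136, -0.435, 0.101]
wrist_force: [-0.2, -0.3, -0.6]
width: 0.0659
finger_force: 0.0
```

```bash
python3 st.py; python3 -c "
from h import *
plan([.4688,-.3699,.2342],[np.pi,-.4368,.108],7,66)"
```

```text
{'time': 25.875, 'tool_pos': [0.3836, -0.3814, 0.4105], 'ee_rot': [-3.1363, -0.4345, 0.1013], 'wrist_force': [-0.2405, -0.3358, -0.5869], 'wrist_torque': [0.0276, 0.2047, 0.0151], 'width': 0.0659, 'finger_force': 0.0, 'joint_positions': [-0.9942, -0.0147, 1.4922, 0.3885, 1.4679, 0.4722]}
[[0.5,-0.3,28.0,-0.0004,0.0003,-0.0009,66],[0.5,-0.3,28.0,-0.0004,0.0003,-0.0009,66],[0.5,-0.3,28.0,-0.0004,0.0003,-0.0009,66],[0.5,-0.3,28.0,-0.0004,0.0003,-0.0009,66],[0.5,-0.3,28.0,-0.0004,0.0003,-0.0009,66],[0.5,-0.3,28.0,-0.0004,0.0003,-0.0009,66],[0.5,-0.3,28.0,-0.0004,0.0003,-0.0009,66]] n 7
```

>>> step_arm(
  commands=[
    [[0.5, -0.3, 30, -0.0004, 0.0003, -0.0009, 66], [0.5, -0.3, 40, -0.0004, 0.0003, -0.0009, 66], [0.5, -0.3, 40, -0.0004, 0.0003, -0.0009, 66], [0.5, -0.3, 35, -0.0004, 0.0003, -0.0009, 66], [0.5, -0.3, 26, -0.0004, 0.0003, -0.0009, 66], [0.5, -0.3, 15, -0.0004, 0.0003, -0.0009, 66], [0.5, -0.3, 10, -0.0004, 0.0003, -0.0009, 66], [0, 0, 0, 0, 0, 0, 66]],
  ],
)

```text
time: 26.88
tool_pos: [0.4703, -0.3673, 0.2377]
ee_rot: [3.136, -0.439, 0.115]
wrist_force: [0.1, -0.6, 0.5]
width: 0.066
finger_force: 0.0
```

```bash
python3 st.py; python3 -c "
from h import *
plan([.4688,-.3699,.2342],[np.pi,-.4368,.108],1,66)"
```

```text
{'time': 26.875, 'tool_pos': [0.4703, -0.3673, 0.2377], 'ee_rot': [3.1364, -0.4394, 0.1152], 'wrist_force': [0.0583, -0.6182, 0.4921], 'wrist_torque': [-0.0013, 0.1701, -0.0414], 'width': 0.066, 'finger_force': 0.0, 'joint_positions': [-0.8467, 0.1981, 1.6158, 0.3998, 1.0948, 0.4668]}
[[-3.1,2.4,2.4,0.0022,-0.0026,0.0065,66]] n 1
```

>>> step_arm(
  commands=[
    [[-3.1, 2.4, 2.4, 0.0022, -0.0026, 0.0065, 66], [0, 0, 0, 0, 0, 0, 66], [0, 0, 0, 0, 0, 0, 66]],
  ],
)

```text
time: 27.25
tool_pos: [0.4686, -0.3706, 0.235]
ee_rot: [3.14, -0.438, 0.108]
wrist_force: [0.1, 0.3, 0.1]
width: 0.0659
finger_force: 0.0
```

```bash
python3 st.py; python3 -c "
from h import *
plan([.4688,-.3699,.2342],[np.pi,-.4368,.108],1,66)"
```

```text
{'time': 27.25, 'tool_pos': [0.4686, -0.3706, 0.235], 'ee_rot': [3.1402, -0.4378, 0.1076], 'wrist_force': [0.1399, 0.3278, 0.1327], 'wrist_torque': [-0.0506, 0.1528, 0.0184], 'width': 0.0659, 'finger_force': 0.0, 'joint_positions': [-0.8528, 0.2031, 1.6154, 0.4007, 1.0942, 0.4662]}
[[-0.1,-0.7,0.9,0.0016,-0.001,-0.0004,66]] n 1
```

Close, lift and weigh.

>>> step_arm(
  commands=[
    [[-0.1, -0.7, 0.9, 0.0016, -0.001, 0, 40], [0, 0, 0, 0, 0, 0, 40], [0, 0, 0, 0, 0, 0, 40], [0, 0, 0, 0, 0, 0, 40], [0, 0, 0, 0, 0, 0, 40]],
  ],
)

```text
time: 27.88
tool_pos: [0.4689, -0.3695, 0.2336]
ee_rot: [-3.14, -0.436, 0.108]
wrist_force: [-0.7, 0.4, 0.8]
width: 0.0478
finger_force: 30.0
```

```bash
python3 st.py
```

```text
{'time': 27.875, 'tool_pos': [0.4689, -0.3695, 0.2336], 'ee_rot': [-3.1403, -0.436, 0.1078], 'wrist_force': [-0.7174, 0.4115, 0.8088], 'wrist_torque': [0.0795, 0.2915, 0.0377], 'width': 0.0478, 'finger_force': 29.9942, 'joint_positions': [-0.8511, 0.2043, 1.6169, 0.4005, 1.0944, 0.4667]}
```

>>> step_arm(
  commands=[
    [[0, 0, -5, 0, 0, 0, 40], [0, 0, -10, 0, 0, 0, 40], [0, 0, -15, 0, 0, 0, 40], [0, 0, -10, 0, 0, 0, 40], [0, 0, 0, 0, 0, 0, 40], [0, 0, 0, 0, 0, 0, 40]],
  ],
)

```text
time: 28.62
tool_pos: [0.452, -0.3713, 0.2698]
ee_rot: [-3.14, -0.436, 0.108]
wrist_force: [-0.3, 0.3, -4.1]
width: 0.0478
finger_force: 30.0
```

```bash
python3 st.py; python3 chk.py w5; python3 -c "
from h import *
o=robot.get_obs(); x,y,_=o['tool_pos']
a=([.43,-.372,.47],TR); plan(*a,5,40)
b=([.36,-.02,.47],[np.pi,-.2,0]); plan(*b,8,40,start=a)
plan([.4826,.3293,.47],[np.pi,0,-.094],8,40,start=b)"
```

```text
{'time': 28.625, 'tool_pos': [0.452, -0.3713, 0.2698], 'ee_rot': [-3.1404, -0.436, 0.1077], 'wrist_force': [-0.2759, 0.2583, -4.1226], 'wrist_torque': [0.0023, 0.46, -0.0076], 'width': 0.0478, 'finger_force': 29.9924, 'joint_positions': [-0.8769, 0.1477, 1.6054, 0.3934, 1.1668, 0.4702]}
[ 0.452  -0.3713  0.2698] [-3.1404 -0.436   0.1077] [-0.28  0.26 -4.12]
[[12.9,-0.4,-38.2,-0.0003,0.0001,-0.0001,40],[12.9,-0.4,-38.2,-0.0003,0.0001,-0.0001,40],[13.0,-0.4,-38.2,-0.0003,0.0001,-0.0001,40],[13.0,-0.4,-38.2,-0.0003,0.0001,-0.0001,40],[13.0,-0.3,-38.2,-0.0003,0.0001,-0.0001,40]] n 5
[[-3.6,-44.7,-1.7,-0.0042,-0.0295,0.0129,40],[-4.2,-44.6,-1.7,-0.0042,-0.0295,0.0129,40],[-4.8,-44.6,-1.8,-0.0042,-0.0295,0.0129,40],[-5.5,-44.5,-1.8,-0.0042,-0.0295,0.0129,40],[-6.1,-44.4,-1.9,-0.0042,-0.0295,0.0129,40],[-6.7,-44.3,-1.9,-0.0042,-0.0295,0.0129,40],[-7.3,-44.2,-1.8,-0.0042,-0.0295,0.0129,40],[-8.0,-44.1,-1.8,-0.0042,-0.0295,0.0129,40]] n 8
[[15.0,-43.7,3.0,-0.0012,-0.025,0.0117,40],[14.6,-43.8,2.6,-0.0012,-0.025,0.0117,40],[14.1,-44.0,2.2,-0.0012,-0.025,0.0117,40],[13.7,-44.2,1.8,-0.0012,-0.025,0.0117,40],[13.2,-44.3,1.4,-0.0012,-0.025,0.0117,40],[12.7,-44.5,1.1,-0.0012,-0.025,0.0117,40],[12.2,-44.6,0.7,-0.0012,-0.025,0.0117,40],[11.7,-44.8,0.3,-0.0012,-0.025,0.0117,40]] n 8
```

4.1 N is the half-full one. That confirms full = middle, half = right, empty = left. Carry it over.

>>> step_arm(
  commands=[
    [[6, -0.2, -18, 0, 0, 0, 40], [13, -0.4, -38, 0, 0, 0, 40], [13, -0.4, -45, 0, 0, 0, 40], [15, -0.4, -45, 0, 0, 0, 40], [15, -0.4, -40, 0, 0, 0, 40]],
  ],
)

```text
time: 29.3
tool_pos: [0.4292, -0.3718, 0.4681]
ee_rot: [3.14, -0.438, 0.109]
wrist_force: [0.8, -1.0, -3.7]
width: 0.0477
finger_force: 30.0
```

>>> step_arm(
  commands=[
    [[-2, -22, -1, 0, 0, 0, 40], [-3.6, -44.7, -1.7, -0.0042, -0.0295, 0.0129, 40], [-4.2, -44.6, -1.7, -0.0042, -0.0295, 0.0129, 40], [-4.8, -44.6, -1.8, -0.0042, -0.0295, 0.0129, 40], [-5.5, -44.5, -1.8, -0.0042, -0.0295, 0.0129, 40], [-6.1, -44.4, -1.9, -0.0042, -0.0295, 0.0129, 40], [-6.7, -44.3, -1.9, -0.0042, -0.0295, 0.0129, 40], [-7.3, -44.2, -1.8, -0.0042, -0.0295, 0.0129, 40], [-8.0, -44.1, -1.8, -0.0042, -0.0295, 0.0129, 40], [15.0, -43.7, 3.0, -0.0012, -0.025, 0.0117, 40], [14.6, -43.8, 2.6, -0.0012, -0.025, 0.0117, 40], [14.1, -44.0, 2.2, -0.0012, -0.025, 0.0117, 40], [13.7, -44.2, 1.8, -0.0012, -0.025, 0.0117, 40], [13.2, -44.3, 1.4, -0.0012, -0.025, 0.0117, 40], [12.7, -44.5, 1.1, -0.0012, -0.025, 0.0117, 40], [12.2, -34, 0.7, -0.0012, -0.025, 0.0117, 40], [11.7, -22, 0.3, -0.0012, -0.025, 0.0117, 40], [0, 0, 0, 0, 0, 0, 40], [0, 0, 0, 0, 0, 0, 40]],
  ],
)

```text
time: 31.68
tool_pos: [0.4748, 0.3169, 0.4663]
ee_rot: [-3.14, -0.0, -0.094]
wrist_force: [0.1, -0.5, -3.5]
width: 0.0476
finger_force: 30.0
```

```bash
python3 st.py; python3 -c "
from h import *
plan([.4826,.3293,.331],[np.pi,0,-.0942],5,40)"
```

```text
{'time': 31.675, 'tool_pos': [0.4748, 0.3169, 0.4663], 'ee_rot': [-3.1401, -0.0003, -0.0942], 'wrist_force': [0.0737, -0.4918, -3.4816], 'wrist_torque': [0.0249, 0.0235, -0.0595], 'width': 0.0476, 'finger_force': 29.9924, 'joint_positions': [0.489, 0.1306, 1.2023, 0.0011, 1.8077, 2.1543]}
[[1.3,-2.6,27.1,-0.0003,-0.0001,-0.0,40],[1.3,-2.6,27.1,-0.0003,-0.0001,-0.0,40],[1.3,-2.6,27.1,-0.0003,-0.0001,-0.0,40],[1.3,-2.6,27.1,-0.0003,-0.0001,-0.0,40],[1.3,-2.6,27.1,-0.0003,-0.0001,-0.0,40]] n 5
```

>>> step_arm(
  commands=[
    [[1.3, -2.6, 27, 0, 0, 0, 40], [1.3, -2.6, 32, 0, 0, 0, 40], [1.3, -2.6, 32, 0, 0, 0, 40], [1.3, -2.6, 26, 0, 0, 0, 40], [1.3, -2.6, 18, 0, 0, 0, 40], [0, 0, 0, 0, 0, 0, 40], [0, 0, 0, 0, 0, 0, 40]],
  ],
)

```text
time: 32.55
tool_pos: [0.483, 0.3297, 0.3322]
ee_rot: [-3.139, -0.002, -0.094]
wrist_force: [-0.6, 0.2, -4.5]
width: 0.0478
finger_force: 30.0
```

```bash
python3 st.py; cat > rel.py <<'E'
from fitc import *
# relative pose (tool frame) of lower case vs held, from the hinge-block pairs: same features, spacing 2*ys
def blobs(p):
    g=p['color'].astype(float).mean(2); m=(g>160).astype(np.uint8); m[:150]=0;m[220:]=0;m[:,:245]=0;m[:,400:]=0
    n,l,s,c=cv2.connectedComponentsWithStats(m)
    r=[(c[i],s[i].tolist()) for i in range(1,n) if s[i,4]>12]
    for x in r: print(x[0].round(2),x[1])
    return [x[0] for x in r]
def pts(p,two,ys=.0130):
    K=np.array(p['camera_matrix']); u=cv2.undistortPoints(np.array(two,float)[:,None],K,np.array(p['D'],float))[:,0]
    D=2*ys/abs(u[1,0]-u[0,0]); cam=np.c_[u[:,0]*D,-u[:,1]*D,[-D,-D]]
    M=np.array(p['tool_from_camera']); return cam@M[:3,:3].T+M[:3,3]
def rel(p):
    b=sorted(blobs(p),key=lambda q:q[1])[:4]
    lo=sorted(b[:2],key=lambda q:q[0]); he=sorted(b[2:],key=lambda q:q[0])
    a,h=pts(p,lo),pts(p,he); d=(a.mean(0)-h.mean(0))*1000
    print('lower-held tool mm',d.round(2))
if __name__=='__main__':
    for n in ('b3','b4'): rel(pickle.load(open(n+'.pkl','rb'))[0])
    p,o=grab('c1'); rel(p)
E
python3 rel.py
```

```text
{'time': 32.55, 'tool_pos': [0.483, 0.3297, 0.3322], 'ee_rot': [-3.1391, -0.0018, -0.0943], 'wrist_force': [-0.6254, 0.1999, -4.4773], 'wrist_torque': [0.0861, -0.0112, -0.0051], 'width': 0.0478, 'finger_force': 29.9924, 'joint_positions': [0.5018, 0.1878, 1.4018, 0.001, 1.549, 2.1669]}
[300.74 189.54] [292, 188, 18, 4, 68]
[341.5  189.54] [333, 188, 18, 4, 70]
[290.1  210.01] [277, 208, 27, 5, 134]
[351.1  210.01] [338, 208, 27, 5, 134]
lower-held tool mm [-1.77  0.34 80.53]
[295.62 199.48] [285, 198, 22, 4, 85]
[343.6  199.44] [333, 198, 22, 4, 81]
[290.1  210.01] [277, 208, 27, 5, 134]
[351. 210.] [338, 208, 27, 5, 135]
lower-held tool mm [-2.29 -0.51 43.39]
[305.  180.5] [298, 180, 15, 2, 30]
[339.16 180.55] [332, 180, 15, 3, 31]
[302.17 187.  ] [294, 186, 18, 3, 52]
[342.5 187. ] [334, 186, 18, 3, 54]
[290.7 208. ] [277, 206, 28, 5, 134]
[350.5  208.01] [337, 206, 28, 5, 134]
lower-held tool mm [-5.60e-01  1.00e-02  4.44e+01]
```

```bash
python3 - <<'E'
from rel import *
p,o=pickle.load(open('c1.pkl','rb'))
a=pts(p,[[302.17,187],[342.5,187]]);h=pts(p,[[290.7,208],[350.5,208]]); b=pts(p,[[305,180.5],[339.16,180.55]])
print((a-h).round(5)*1000,(b-h).mean(0)*1000, h)
p,o=pickle.load(open('b4.pkl','rb'));print(pts(p,[[290.1,210],[351,210]]))
E
```

```text
[[-0.79  1.13 80.16]
 [-0.79  1.13 80.16]] [ -1.35420404   1.14420947 124.58155198] [[ 0.04928742 -0.01323298  0.17861755]
 [ 0.04929611  0.01276702  0.17861202]]
[[ 0.04898235 -0.01325486  0.17552503]
 [ 0.04899102  0.01274514  0.17551951]]
```

```bash
python3 -c "
from h import *
plan([.4823,.3292,.304],[-3.1411,-.0011,-.0942],4,40)"
```

```text
[[-0.2,0.2,7.1,-0.0006,-0.0003,-0.0,40],[-0.2,0.2,7.1,-0.0006,-0.0003,-0.0,40],[-0.2,0.2,7.1,-0.0006,-0.0003,-0.0,40],[-0.2,0.2,7.1,-0.0006,-0.0003,-0.0,40]] n 4
```

>>> step_arm(
  commands=[
    [[-0.2, 0.2, 7.1, -0.0006, -0.0003, 0, 40], [-0.2, 0.2, 7.1, -0.0006, -0.0003, 0, 40], [-0.2, 0.2, 7.1, -0.0006, -0.0003, 0, 40], [-0.2, 0.2, 6.0, -0.0006, -0.0003, 0, 40], [0, 0, 0, 0, 0, 0, 40], [0, 0, 0, 0, 0, 0, 40]],
  ],
)

```text
time: 33.35
tool_pos: [0.482, 0.3292, 0.3034]
ee_rot: [3.14, 0.001, -0.094]
wrist_force: [1.5, -0.3, -2.8]
width: 0.0479
finger_force: 30.0
```

```bash
python3 st.py; python3 - <<'E'
from rel import *
p,o=grab('c2'); b=sorted(blobs(p),key=lambda q:q[1]); lo=sorted(b[-4:-2],key=lambda q:q[0]); he=sorted(b[-2:],key=lambda q:q[0])
print((pts(p,lo)-pts(p,he)).round(5)*1000)
E
```

```text
{'time': 33.35, 'tool_pos': [0.482, 0.3292, 0.3034], 'ee_rot': [3.1404, 0.0014, -0.094], 'wrist_force': [1.4767, -0.2991, -2.7894], 'wrist_torque': [0.0224, 0.0293, -0.0079], 'width': 0.0479, 'finger_force': 29.9926, 'joint_positions': [0.5021, 0.2024, 1.4429, -0.0002, 1.4981, 2.1669]}
[300.16 182.02] [292, 181, 17, 3, 50]
[338.33 182.  ] [330, 181, 17, 3, 49]
[296.67 190.  ] [287, 189, 21, 3, 61]
[342.5 190. ] [333, 189, 20, 3, 60]
[290.7 208. ] [277, 206, 28, 5, 134]
[350.6  208.01] [337, 206, 28, 5, 133]
[[ 1.06 -0.59 51.33]
 [ 1.06 -0.59 51.33]]
```

>>> step_arm(
  commands=[
    [[0.15, 0, 0, 0.0008, 0.0012, 0, 40], [0.15, -0.1, 0, 0.0007, 0.0012, 0, 40], [0, 0, 0, 0, 0, 0, 40], [0, 0, 0, 0, 0, 0, 40]],
  ],
)

```text
time: 33.9
tool_pos: [0.4822, 0.3292, 0.3033]
ee_rot: [-3.141, -0.001, -0.094]
wrist_force: [0.6, -0.6, -3.1]
width: 0.0482
finger_force: 30.0
```

```bash
python3 st.py; python3 - <<'E'
from rel import *
p,o=grab('c2'); b=sorted(blobs(p),key=lambda q:q[1]); lo=sorted(b[-4:-2],key=lambda q:q[0]); he=sorted(b[-2:],key=lambda q:q[0])
print((pts(p,lo)-pts(p,he)).round(5)*1000)
E
```

```text
{'time': 33.9, 'tool_pos': [0.4822, 0.3292, 0.3033], 'ee_rot': [-3.1415, -0.0008, -0.094], 'wrist_force': [0.5615, -0.5714, -3.0757], 'wrist_torque': [0.0866, 0.0317, -0.0032], 'width': 0.0482, 'finger_force': 29.9925, 'joint_positions': [0.502, 0.202, 1.4436, -0.0004, 1.4953, 2.1668]}
[300.88 183.15] [293, 182, 17, 4, 52]
[339.15 183.06] [331, 182, 17, 3, 48]
[297.62 191.48] [288, 190, 20, 4, 79]
[343.  191.5] [333, 190, 21, 4, 80]
[290.7 208. ] [277, 206, 28, 5, 134]
[350.5  208.01] [337, 206, 28, 5, 134]
[[ 2.000e-02 -1.600e-01  5.291e+01]
 [ 1.000e-02 -1.600e-01  5.290e+01]]
```

Aligned to within 0.2 mm. Descending; nesting is expected at TCP z ≈ 0.290, while contact near 0.295 would mean it sits on the panel.

>>> step_arm(
  commands=[
    [[0, 0, 3, 0, 0, 0, 40], [0, 0, 3, 0, 0, 0, 40], [0, 0, 1, 0, 0, 0, 40], [0, 0, 1, 0, 0, 0, 40], [0, 0, 0.8, 0, 0, 0, 40], [0, 0, 0.8, 0, 0, 0, 40], [0, 0, 0, 0, 0, 0, 40]],
  ],
)

```text
time: 34.83
tool_pos: [0.4822, 0.3292, 0.2936]
ee_rot: [-3.142, -0.001, -0.094]
wrist_force: [-0.0, 0.1, -4.0]
width: 0.0474
finger_force: 30.0
```

```bash
python3 st.py
```

```text
{'time': 34.825, 'tool_pos': [0.4822, 0.3292, 0.2936], 'ee_rot': [-3.1415, -0.0007, -0.094], 'wrist_force': [-0.0021, 0.1013, -4.0348], 'wrist_torque': [0.0248, 0.013, 0.0187], 'width': 0.0474, 'finger_force': 29.9927, 'joint_positions': [0.502, 0.2081, 1.4561, -0.0003, 1.4767, 2.1668]}
```

>>> step_arm(
  commands=[
    [[0, 0, 0.8, 0, 0, 0, 40], [0, 0, 0.7, 0, 0, 0, 40], [0, 0, 0.7, 0, 0, 0, 40], [0, 0, 0.5, 0, 0, 0, 40], [0, 0, 0, 0, 0, 0, 40]],
  ],
)

```text
time: 35.45
tool_pos: [0.4822, 0.3292, 0.2909]
ee_rot: [-3.142, -0.001, -0.094]
wrist_force: [-0.3, -0.9, -3.9]
width: 0.0479
finger_force: 30.0
```

```bash
python3 st.py
```

```text
{'time': 35.45, 'tool_pos': [0.4822, 0.3292, 0.2909], 'ee_rot': [-3.1415, -0.0007, -0.094], 'wrist_force': [-0.2586, -0.855, -3.9367], 'wrist_torque': [0.0486, -0.021, -0.0582], 'width': 0.0479, 'finger_force': 29.9924, 'joint_positions': [0.502, 0.2099, 1.4596, -0.0003, 1.4715, 2.1668]}
```

Past the panel-top height and still free. Continue.

>>> step_arm(
  commands=[
    [[0, 0, 0.5, 0, 0, 0, 40], [0, 0, 0.4, 0, 0, 0, 40], [0, 0, 0.4, 0, 0, 0, 40], [0, 0, 0, 0, 0, 0, 40]],
  ],
)

```text
time: 35.95
tool_pos: [0.4822, 0.3292, 0.2904]
ee_rot: [-3.141, -0.001, -0.094]
wrist_force: [-2.3, -0.3, 1.4]
width: 0.0478
finger_force: 30.0
```

```bash
python3 st.py
```

```text
{'time': 35.95, 'tool_pos': [0.4822, 0.3292, 0.2904], 'ee_rot': [-3.1411, -0.0013, -0.094], 'wrist_force': [-2.3001, -0.3124, 1.4141], 'wrist_torque': [-0.1463, 0.3258, -0.0634], 'width': 0.0478, 'finger_force': 29.9907, 'joint_positions': [0.502, 0.21, 1.4604, -0.0003, 1.4698, 2.1668]}
```

Seated at z = 0.2904, as predicted. Release and retreat.

>>> step_arm(
  commands=[
    [[0, 0, 0, 0, 0, 0, 62], [0, 0, 0, 0, 0, 0, 62], [0, 0, 0, 0, 0, 0, 62], [0, 0, -5, 0, 0, 0, 62], [0, 0, -20, 0, 0, 0, 62], [0, 0, -35, 0, 0, 0, 62], [0, 0, -40, 0, 0, 0, 62], [0, 0, -30, 0, 0, 0, 62], [0, 0, 0, 0, 0, 0, 62], [0, 0, 0, 0, 0, 0, 62]],
  ],
)

```text
time: 37.2
tool_pos: [0.482, 0.3291, 0.4182]
ee_rot: [3.141, 0.001, -0.094]
wrist_force: [-0.2, 0.8, -0.3]
width: 0.0619
finger_force: 0.0
```

```bash
python3 st.py; python3 - <<'E'
from rel import *
p,o=grab('d1'); b=sorted(blobs(p),key=lambda q:q[1])
flat=lambda y:R.from_euler('z',y)
for t in(.12,.125):
    q=B.copy(); q[q[:,2]==.04,2]=t; q[q[:,2]==.045,2]=t+.005
    fit(p,o,[*BASE,BY],flat,rows=(0,300),pts=q)
for n in('scene','side'):
    s=eyes.snapshot(n)
    for c in models.masks_of(s,'case_a')[:4]: 
        ys,xs=np.nonzero(c['mask']); print(n,round(c['confidence'],2),[xs.min(),ys.min(),xs.max(),ys.max()])
    for t in(.125,.130):
        q=B.copy(); q[q[:,2]==.045,2]=t; h=hull(s,BASE,flat(BY),None,q)[:,0]; print(t,h.min(0),h.max(0))
    h=hull(s,BAY['L']+caserot(RY).apply([.002,0,.006]),caserot(RY))[:,0]; print('L',h.min(0),h.max(0))
E
```

```text
{'time': 37.2, 'tool_pos': [0.482, 0.3291, 0.4182], 'ee_rot': [3.1406, 0.0009, -0.0941], 'wrist_force': [-0.2484, 0.7765, -0.3419], 'wrist_torque': [0.0441, -0.0252, 0.0188], 'width': 0.0619, 'finger_force': 0.0, 'joint_positions': [0.502, 0.1609, 1.2625, -0.0003, 1.7195, 2.1669]}
[305.47 171.1 ] [299, 169, 13, 5, 60]
[334.07 171.1 ] [328, 169, 14, 5, 59]
[303.   177.05] [296, 176, 15, 3, 43]
[337.   177.05] [330, 176, 15, 3, 43]
fit [0.4846, 0.3294, 0.0, -0.0948] 739 7204
fit [0.4775, 0.3298, 0.0, -0.0875] 955 7204
scene 0.93 [np.int64(389), np.int64(199), np.int64(418), np.int64(229)]
scene 0.81 [np.int64(253), np.int64(239), np.int64(287), np.int64(273)]
scene 0.66 [np.int64(254), np.int64(261), np.int64(288), np.int64(288)]
0.125 [253.50543 237.48166] [288.92987 302.79788]
0.13 [253.50543 235.62495] [288.92987 302.79788]
L [385.1149  196.62862] [420.78482 229.8826 ]
side 0.92 [np.int64(261), np.int64(216), np.int64(292), np.int64(230)]
side 0.56 [np.int64(259), np.int64(196), np.int64(293), np.int64(218)]
0.125 [261.15198 195.48097] [293.46555 241.4603 ]
0.13 [261.01694 193.92938] [293.46555 241.4603 ]
L [317.00882 292.52298] [370.74747 342.6384 ]
```

```bash
python3 -c "
from bench import robot
print(robot.close_job())"
```

```text
the job is handed in; nothing more can be done
None
```

The job is handed in at about 37 s: the full case (from the middle bay) and then the half-full one (from the right bay) are nested on the base case with clasps on the same end. The empty one is back in the left bay, and the gripper is holding nothing.

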